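Charge the bench polisher with ceramic chips

ROBOT

A 6-joint arm with a two-finger parallel gripper is mounted at the origin on a cart in front of the work surface, level with it; the furniture and walls round the work are solid. World frame = base frame: x ahead of the robot, y to its left, z up, the work surface at z = 0. Lengths are in mm, angles in rad, forces in N, time in s.
With the tool pointing down it reaches from about 300 to 775 mm from the base axis. Payload 14.6 kg.
Tool frame: the origin (TCP) lies between the finger pads; the fingertips stand ahead of it and the grasp point (between the pads) lies 11 mm behind it (manip.finger_overhang is the z of the fingertips in the tool frame, in mm); z points along the fingers, y is the line along which they close (so a half turn about z gives the same grasp; the last joint's range is limited). The gripper opens to 94 mm and grips with 3 to 60 N. Pads are 16 mm wide; open, the fingers measure 119 mm over their backs; the gripper's body (75 mm by 177 mm) begins 78 mm behind the grasp point.
Start: joints at [1.241, 0.3, 1.521, -0, 1.321, -0.067], TCP at [142.88, 531.107, 213.446] pointing down, gripper open.
Joint ranges: [-3.03, 3.03], [-0.79, 2.21], [0.23, 2.52], [-1.04, 4.18], [0, 3.07], [-2.55, 2.55]. Speed limits (rad/s): [2.22, 2.22, 2.57, 3.14, 3.14, 3.14].

INTERFACE

Orientations are given as [roll, pitch, yaw] about the fixed x, y, z axes, in that order (R = Rz(yaw) Ry(pitch) Rx(roll)).
In Python, from cell import manip gives the robot as it stands.
- The arm moves only by the tool jog_arm, never from a script. Its argument "series" is a list of rows, each a list of 7 numbers: the shift along the world's x, y, z as a fraction of full scale, then the turn, a rotation vector about the world's x, y, z as a fraction of full scale, then the closure, from 0 (fully open) to 1 (shut). In form: [[dx, dy, dz, wx, wy, wz, fingers], ...]. A call has 1 to 8 rows; each row is the pose to reach, as a shift and turn from the pose commanded when the call began; what a row does not reach only later rows make up. Full scale, the value 1, is 120 mm for a shift and 90 degrees for a turn. A row lasts 1/12 s, in which the tool goes at most 41.7 mm and 7.16 degrees, less where a joint would pass 70% of its speed; a pose out of reach is approached as far as the arm can. A call with a number of a shift or a turn outside -1 to 1 is refused whole. A call with a gripper value outside its range is refused whole. The fingers move at their own pace and stop on an object; "grip_force" is the grip in N (left out, the last holds). Time passes only in rows, so rows that repeat a pose let the fingers close. It gives the time, the measured TCP pose, the force, the opening and the grip force at its end, in the units of the state.
- manip.read_state(): the state, without advancing time (a new reading comes with each control period).
- manip.camera(name): name is "side" or "top"; returns a dict with "frame" (420x560x3 uint8, red, green, blue), "vfov" (degrees; the focal length in pixels is half the picture's height over the tangent of half this angle, whatever the lens; pixels are square), "cx", "cy" (the principal point, pixels), "k1" (the pictures are not rectified: a ray, as slopes to the right and down, at radius r is drawn at 1 + k1 r^2 times it, then the intrinsics apply), "R" (3x3) and "t" (3): a world point X has camera coordinates R X + t. Camera axes: x right, y down, z forward; pixel columns grow to the right and rows downward; lengths in mm; the calibration is good to about 2 mm. A picture is of the moment at which its call begins. There is no depth.
- manip.sign_off(): hands the job in; it is judged then, once.
The state is a dict: "clock": time; "joints": joint angles; "qd": joint speeds; "effort": joint torques, N m; "eef_pos": TCP position; "eef_rot": TCP orientation; "wrist_force": force on the tool from outside, world axes, zero at the start; "moment": the same for the moment, N m; "finger_gap": finger opening in mm; "finger_force": force on a finger pad.
Only numpy, scipy, OpenCV 4.12 (cv2) and the standard library are available. Lean on these libraries where they do the work, as an engineer would, in place of code of your own. Each camera call takes 0.05 s, during which the arm holds its last target. There are 200 camera calls.

TASK

Get the vibratory polisher ready to run: take the hand scoop out of its angled wooden block, scoop the ceramic chips out of the steel tray and tip at least four of the six into the polisher's open bowl, then close the bowl with its lid, knob up and seated flush all round. Move the chips with the scoop only, never with the fingers, and leave none on the bench or in the scoop (any spare ones stay in the tray). Finish with the scoop lying flat on the bench, open side up, and do not disturb the small bottle or the loupe near the tray.

Things in the scene. Friction and masses are not known exactly. Their poses are not given: they have to be found in the camera images.
- scoop: Hand scoop, bright metal blade, dark wooden handle, 110 g. Origin: middle of the blade's underside; x to the open front lip, z up. Blade 67 mm long (x -32 to +35 mm), 64 mm wide, floor 2 mm; side walls 23 mm high at the back, from x = -24 falling to 10 mm at x = +22, where they end; back wall 23 mm. Stands at the start handle down in scoop_block, 52 deg nose-up, only the blade free.
- scoop_lip (a point): Middle of the scoop's front lip, (35, 0, 0) mm in the scoop's frame. The floor thins over its front 16 mm to 0.5 mm here; the lip is straight, 64 mm wide.
- scoop_grip (a point): Where to hold the scoop's handle for work: on its centre line at (-90, 0, 37) mm in the scoop's frame. The handle is a straight bar 14 mm wide (y) and 12 mm thick, 100 mm long, from (-32, 0, 16) to (-126, 0, 50) mm: it rises 20 deg to the rear. It lies steadily on its flat underside; held here, pressing on the lip with more than about 4 N turns it in the grip.
- scoop_block: Light wooden block, 111 mm long (x -62 to +49 mm), 54 mm wide, 86 mm high, fixed to the bench. Origin: bottom, on its middle plane; x points to the side where the blade stands out. The scoop's handle is in its slot (17 x 15 mm, 96 mm deep), which rises towards +x at 32 deg above level: draw the scoop out at least 100 mm along (0.848, 0, 0.530) of this frame, gripping the blade's two sides.
- chip_tray: Open steel tray, 176 x 84 x 18 mm outside (x, y, z), walls and floor 3 mm, fixed to the bench. Origin: middle of its underside. The chips start in its +x half, the far half seen from the robot; the -x half is empty.
- chip0: White ceramic polishing chip, a three-cornered prism with blunt corners and bevelled edges, 13 mm high, about 10 mm from centre to corner, 11 g; slides off the scoop at a slope of 30 to 40 deg. Origin: middle of its underside as it lies at the start.
- chip1: White ceramic polishing chip, a three-cornered prism with blunt corners and bevelled edges, 13 mm high, about 10 mm from centre to corner, 11 g; slides off the scoop at a slope of 30 to 40 deg. Origin: middle of its underside as it lies at the start.
- chip2: White ceramic polishing chip, a three-cornered prism with blunt corners and bevelled edges, 13 mm high, about 10 mm from centre to corner, 11 g; slides off the scoop at a slope of 30 to 40 deg. Origin: middle of its underside as it lies at the start.
- chip3: White ceramic polishing chip, a three-cornered prism with blunt corners and bevelled edges, 13 mm high, about 10 mm from centre to corner, 11 g; slides off the scoop at a slope of 30 to 40 deg. Origin: middle of its underside as it lies at the start.
- chip4: White ceramic polishing chip, a three-cornered prism with blunt corners and bevelled edges, 13 mm high, about 10 mm from centre to corner, 11 g; slides off the scoop at a slope of 30 to 40 deg. Origin: middle of its underside as it lies at the start.
- chip5: White ceramic polishing chip, a three-cornered prism with blunt corners and bevelled edges, 13 mm high, about 10 mm from centre to corner, 11 g; slides off the scoop at a slope of 30 to 40 deg. Origin: middle of its underside as it lies at the start.
- polisher: Vibratory polisher, a round grey machine 124 mm across with a round open bowl on top, fixed to the bench. Origin: bottom, on its axis.
- bowl_floor (a point): Middle of the bowl's inner floor, 62 mm above the bench. The bowl is 102 mm wide inside and 46 mm deep.
- bowl_rim (a point): Centre of the bowl's mouth in the plane of its rim, 108 mm above the bench; the rim is 112 to 117 mm across outside.
- lid: The bowl's round grey lid, lying on the bench with its black knob up. Origin: middle of its underside. Spigot 98 mm across and 8 mm high (enters the bowl with about 2 mm play all round), flange 116 mm across from 8 to 12 mm height, knob 25 mm across from 12 to 37 mm height. 100 g.
- lid_seat (a point): Centre of the underside of the lid's flange, 8 mm above the lid's origin; meets bowl_rim when the lid is seated.
- bottle_oil: Small brown dropper bottle with black cap, 29 mm across, 62 mm high, a bystander. Origin: middle of its underside.
- loupe_b: Black eye loupe, 35 mm across, 29 mm high, a bystander. Origin: middle of its underside.

How it is judged:
By the outcome, as a careful person would: the job done as asked, in the order asked, and still so for the second after the job is handed in, with the robot touching nothing.
It also fails if it takes over 72 s, if anything falls off the work surface, if the arm or the gripper's body presses on something with over 40 N, if the wrist force passes 120 N, or if a joint passes its speed limit or range.

## Working session

There is one attempt and no reset: what is moved stays moved. The work goes in short steps, Python scripts to look and compute and a tool call to move; the robot and the scene stay as the last step left them, time stands still between calls to the robot, and variables do not carry over. Pictures are saved under pics/ and viewed, at most 10 in all, crops included, and the job is handed in when it is done.

Besides the shell and the picture viewer there is one more tool, called after "Call:" as name(argument=value, ...), one argument or row to a line, values as JSON. jog_arm: Moves the arm, as the interface text tells. Its arguments: {"type":"object","properties":{"series":{"type":"array"},"grip_force":{"type":"number"}},"required":["series"]}

```bash
ls; mkdir -p pics
python3 - <<'E'
from cell import manip
import cv2,numpy as np
ims=[]
for n in("side","top"):
    c=manip.camera(n); cv2.imwrite(f"pics/{n}0.png",c["frame"][:,:,::-1]); 
    print(n,c["vfov"],c["cx"],c["cy"],c["k1"],np.round(c["R"],4).tolist(),np.round(c["t"],1), "pos",np.round(-np.array(c["R"]).T@c["t"]))
print(manip.read_state(), manip.finger_overhang)
E
```

```text
pics
side 44.95389881349628 290.1282056527651 212.99510656102322 0.050300621418215376 [[0.9902, -0.1385, -0.0172], [-0.1058, -0.6647, -0.7396], [0.0911, 0.7341, -0.6729]] [-592.4  103.8 1528.6] pos [  458. -1135.  1095.]
top 47.55089798907132 277.56508424838313 207.0132843416613 -0.012263525777559863 [[0.0049, -0.9999, -0.0163], [-0.9871, -0.0022, -0.1604], [0.1603, 0.0169, -0.9869]] [ -15.5  608.2 1267.1] pos [ 397.  -36. 1348.]
{'clock': 0.1, 'joints': array([ 1.24143253e+00,  3.00398554e-01,  1.52151052e+00, -1.17995736e-05,
        1.32069913e+00, -6.66318738e-02]), 'qd': array([-0.00109459, -0.00205674, -0.00119202, -0.00073683,  0.00011372,
       -0.00160575]), 'effort': array([ 3.76363823e-03, -5.32637179e+01, -3.53291559e+01,  7.10628228e-02,
        2.34658172e-02, -5.48757200e-06]), 'eef_pos': array([142.79582639, 530.90752792, 212.95596641]), 'eef_rot': array([-3.14057859e+00, -5.62141772e-05,  2.87886363e+00]), 'wrist_force': array([0.02765051, 0.37442169, 0.39727406]), 'moment': array([0.00639264, 0.03079881, 0.01014825]), 'finger_force': 0.0, 'finger_gap': 94.13266554585394} 8.0
```

View pics/side0.png

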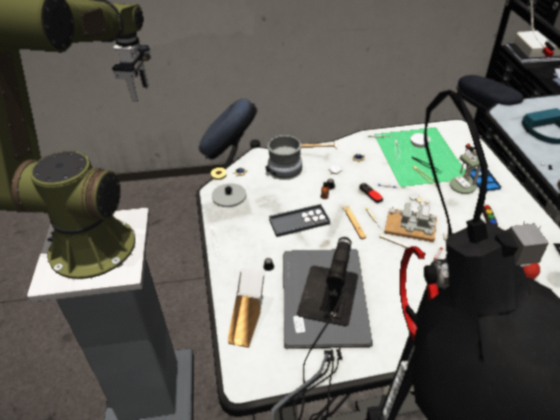

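View pics/top0.png

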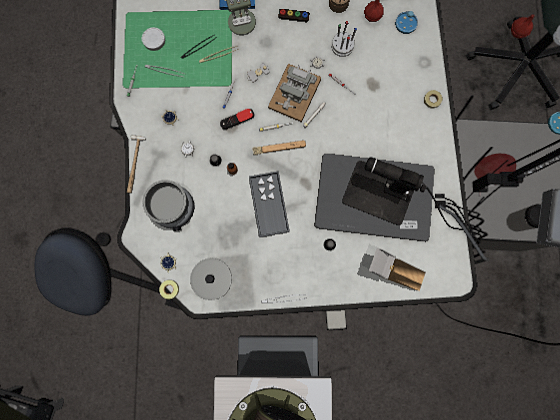

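The side view shows the polisher at (285,155), the lid at (228,195), the tray at (300,220) and the block with the scoop at (245,305). In the top view the tray is at (268,204) with chips at its top, the bowl at (167,203), the lid at (210,279), and the block at (405,270) with the blade at (377,262). I'll enlarge the parts that matter.

```bash
cat > h.py <<'E'
import numpy as np,cv2
from cell import manip
def cam(n):
    c=manip.camera(n);c["R"]=np.array(c["R"]);c["t"]=np.array(c["t"]);c["f"]=c["frame"].shape[0]/2/np.tan(np.radians(c["vfov"]/2));return c
def ray(c,u,v):
    d=np.array([(u-c["cx"])/c["f"],(v-c["cy"])/c["f"]]);s=d.copy()
    for _ in range(20): s=d/(1+c["k1"]*(s@s))
    return -c["R"].T@c["t"],c["R"].T@np.array([s[0],s[1],1])
def onz(c,u,v,z):
    o,d=ray(c,u,v);return o+d*(z-o[2])/d[2]
def proj(c,X):
    x=c["R"]@np.array(X,float)+c["t"];s=x[:2]/x[2];s=s*(1+c["k1"]*(s@s));return s*c["f"]+[c["cx"],c["cy"]]
def two(c1,p1,c2,p2):
    o1,d1=ray(c1,*p1);o2,d2=ray(c2,*p2);A=np.c_[d1,-d2];k=np.linalg.lstsq(A,o2-o1,rcond=None)[0]
    a,b=o1+k[0]*d1,o2+k[1]*d2;return (a+b)/2,np.linalg.norm(a-b)
def crop(c,u0,v0,w,h,s):
    return cv2.resize(c["frame"][v0:v0+h,u0:u0+w,::-1],None,fx=s,fy=s,interpolation=cv2.INTER_CUBIC)
E
python3 - <<'E'
from h import *
t=cam("top");s=cam("side")
a=crop(t,240,165,66,75,4);b=crop(t,352,238,80,60,5);c=crop(s,220,260,50,90,3)
d=crop(s,200,130,140,150,3)
W=np.zeros((600,800,3),np.uint8)
for im,(x,y) in ((a,(0,0)),(b,(0,300)),(c,(400,300)),):
    W[y:y+im.shape[0],x:x+im.shape[1]]=im
d=crop(s,265,195,70,45,4);W[0:180,270:550]=d
d=crop(t,140,175,60,60,4);W[0:240,555:795]=d
d=crop(t,185,255,60,60,4);W[350:590,555:795]=d
cv2.imwrite("pics/z1.png",W)
E
```

```text
(no output)
```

View pics/z1.png

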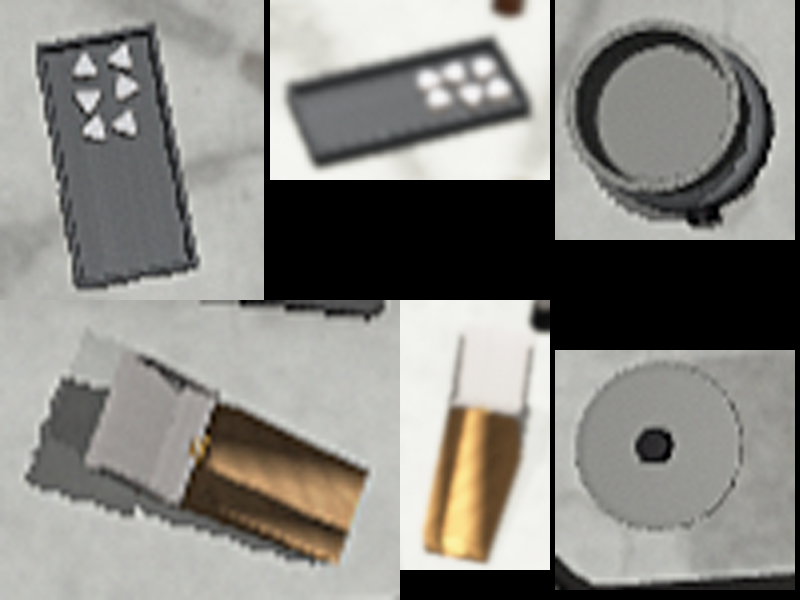

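The tray is well resolved with its six chips in two columns. The blade shows in the top view around (362–395, 245–278), with the lip corners at about (371,244) and (369,270) and the block to its right. Next I'll measure positions.

Run:
```python
from h import *
t=cam("top");s=cam("side");F=t["frame"];hsv=cv2.cvtColor(F,cv2.COLOR_RGB2HSV);g=cv2.cvtColor(F,cv2.COLOR_RGB2GRAY)
# tray
m=np.zeros_like(g);m[168:240,246:292]=(g[168:240,246:292]<135);m=cv2.morphologyEx(m,cv2.MORPH_CLOSE,np.ones((9,9)))
cs=max(cv2.findContours(m,0,1)[0],key=cv2.contourArea);r=cv2.minAreaRect(cs.astype(np.float32));b=cv2.boxPoints(r)
P=np.array([onz(t,*q,18)[:2] for q in b]);print("tray",r,P.round(1).tolist(),P.mean(0).round(1))
e=[np.linalg.norm(P[i]-P[i-1]) for i in range(4)];print(np.round(e,1),[np.degrees(np.arctan2(*(P[i]-P[i-1])[::-1])).round(2) for i in range(4)])
# chips
w=np.zeros_like(g);w[172:202,255:278]=(g[172:202,255:278]>150).astype(np.uint8)
n,_,st,ce=cv2.connectedComponentsWithStats(w)
for i in range(1,n):
    if st[i,4]>8:print("chip",st[i,4],ce[i].round(1),onz(t,*ce[i],15)[:2].round(1))
# lid: edges
def circ(u0,v0,u1,v1,z,thr,lo=True):
    q=g[v0:v1,u0:u1].astype(float)
    return q
np.set_printoptions(linewidth=250)
# wood
wd=((hsv[...,0]<25)&(hsv[...,1]>80)).astype(np.uint8);k=np.zeros_like(wd);k[240:300,350:432]=wd[240:300,350:432]
cs=max(cv2.findContours(k,0,1)[0],key=cv2.contourArea);print("wood",cv2.approxPolyDP(cs,1.5,True)[:,0].tolist())
hs=cv2.cvtColor(s["frame"],cv2.COLOR_RGB2HSV);k=((hs[...,0]<25)&(hs[...,1]>80)).astype(np.uint8);k[:255]=0;k[:,:215]=0;k[:,275:]=0;k[352:]=0
cs=max(cv2.findContours(k,0,1)[0],key=cv2.contourArea);print("woodside",cv2.approxPolyDP(cs,1.5,True)[:,0].tolist())
gt=g[240:292,352:400];print("lidrow",g[279,180:242]);print("lidcol",g[250:312,210])
print("bowlrow",g[200,138:200]);print("bowlcol",g[172:240,165])
```

```text
tray ((268.248046875, 203.6392822265625), (62.966468811035156, 31.574277877807617), 79.50852966308594) [[704.3, 75.1], [721.3, -13.7], [543.3, -46.6], [526.8, 40.2]] [623.9  13.7]
[180.9  90.4 181.   88.4] [np.float64(11.1), np.float64(-79.19), np.float64(-169.51), np.float64(100.71)]
chip 29 [260.4 172.6] [713.7  37. ]
chip 22 [269.9 178.8] [695.6   9.6]
chip 22 [260.9 181.2] [688.6  35.3]
chip 21 [270.8 186.2] [673.8   6.9]
chip 21 [261.6 189.5] [664.4  33.1]
chip 24 [270.9 195.6] [646.6   6.3]
chip 23 [263.2 196.7] [643.3  28.3]
wood [[395, 259], [392, 268], [390, 267], [391, 272], [388, 279], [419, 289], [424, 272]]
woodside [[238, 296], [231, 320], [228, 340], [233, 344], [248, 346], [258, 316], [259, 303], [256, 299]]
lidrow [189 189 188 186 186 186 185 187 185 194 142 130 138 145 144 146 140 142 143 146 145 145 149 146 160  39  29  41  48  43  47  45  50   1  81 155 154 150 151 152 153 153 156 154 153 152 153 153 151 156 160 103 145 149 152 156 161 161 157 154 153 153]
lidcol [174 168 171 181 185 184 183 159 136 136 147 148 148 145 146 150 147 149 147 147 150 148 150 151  96  23  48  45  42  47  46  49  20 118 158 147 147 148 148 148 148 147 146 146 147 146 148 147 141 127 166 191 186 186 186 188 187 188 186 187 190 199]
bowlrow [146 149 158 173 160 141 148  63  27  36  33  37  54 139 143 140 138 136 139 138 139 140 136 139 138 139 138 137 141 141 138 138 140 139 140 140 138 139 141 139 142 139 139 142 142 132 155 130  30  18  95 108  97  87  22  93 174 190 187 186 189 191]
bowlcol [181 180 179 182 183 183 184 173 143 115  70  23  31  32  73 126 143 138 140 138 139 138 138 139 139 138 141 139 137 138 138 140 140 138 139 139 139 139 141 138 139 136 140 137 139 141 141 134 128 138 105  51  65  64  43  86 115  97 157 198 190 188
 186 187 186 186 187 188]
```

Run:
```python
from h import *
t=cam("top");s=cam("side");g=cv2.GaussianBlur(cv2.cvtColor(t["frame"],cv2.COLOR_RGB2GRAY),(0,0),0.7).astype(np.float32)
from scipy.optimize import least_squares
def circ(c0,z,r0,r1,name):
    c=np.array(c0,float)
    for it in range(5):
        pts=[]
        for a in np.radians(np.arange(0,360,4)):
            rr=np.arange(r0,r1,.5);uv=np.array([proj(t,[c[0]+r*np.cos(a),c[1]+r*np.sin(a),z]) for r in rr],np.float32)
            v=cv2.remap(g,uv[:,0],uv[:,1],cv2.INTER_LINEAR).ravel();d=np.abs(np.gradient(v));k=d.argmax();pts.append(c+rr[k]*np.array([np.cos(a),np.sin(a)]))
        pts=np.array(pts);so=least_squares(lambda p:np.hypot(*(pts-p[:2]).T)-p[2],[*c,57],loss="soft_l1",f_scale=1.).x;c=so[:2]
    print(name,so.round(1),"med res",np.median(np.abs(np.hypot(*(pts-c).T)-so[2])).round(2))
circ(onz(t,210.3,278,12)[:2],12,50,66,"lid")
circ(onz(t,210,279.5,37)[:2],37,8,17,"knob")
circ(onz(t,166,201,108)[:2],108,49,64,"bowl outer108")
circ(onz(t,165,202,62)[:2],62,45,56,"bowlfloor")
W=np.hstack([crop(t,358,238,40,46,10),crop(s,226,262,40,46,10)]);cv2.imwrite("pics/z2.png",W)
for n,uv in (("bottle?",(232,169)),("loupe?",(215,160)),("blk",(330,244))):print(n,onz(t,*uv,30).round())
```

```text
lid [412.4 173.7  57.8] med res 1.07
knob [412.3 171.9  12.5] med res 0.61
bowl outer108 [611.7 284.6  54.6] med res 1.05
bowlfloor [614.3 294.7  51.8] med res 1.74
bottle? [721. 117.  30.]
loupe? [747. 166.  30.]
blk [ 508. -158.   30.]
```

View pics/z2.png

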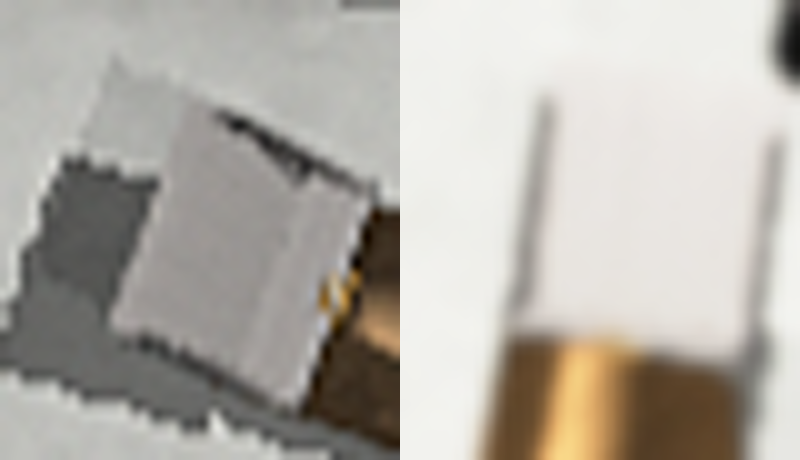

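The zoomed crop shows the blade interior. In the top view the lip runs from (376.5,248) to (368.5,270) and the wall ends at (379,248.5). In the side view the wall ends are at (240,271) and (263,275). I'll triangulate these and refine the bowl.

Run:
```python
from h import *
t=cam("top");s=cam("side")
for n,a,b in (("lip hi",(376.5,248),(264,269)),("lip lo",(368.5,270),(240.7,268)),("wall hi",(379,248.5),(263.3,275)),("wall lo",(371,271),(240,271.3))):
    X,e=two(t,a,s,b);print(n,X.round(1),e.round(1))
print("bowl manual",onz(t,164.4,201.4,108).round(1))
G=cv2.GaussianBlur(cv2.cvtColor(t["frame"],cv2.COLOR_RGB2GRAY),(0,0),0.6).astype(np.float32)
c=np.array([611.7,287.])
for a in range(0,360,30):
    rr=np.arange(46,66,1.5);uv=np.array([proj(t,[c[0]+r*np.cos(np.radians(a)),c[1]+r*np.sin(np.radians(a)),108]) for r in rr],np.float32)
    print(a,cv2.remap(G,uv[:,0],uv[:,1],cv2.INTER_LINEAR).ravel().astype(int))
# block model test: project wood contour edges at z=0/86
print("wood z86",[onz(t,*p,86)[:2].round().tolist() for p in ((395,259),(424,272),(419,289),(388,279))])
print("wood side",[onz(s,*p,86)[:2].round().tolist() for p in ((238,296),(259,300))],[onz(s,*p,0)[:2].round().tolist() for p in ((228,342),(248,347))])
```

```text
lip hi [ 493.1 -269.4  118.1] 4.4
lip lo [ 435.7 -249.   109.5] 1.5
wall hi [ 491.3 -278.2  105.7] 1.4
wall lo [ 433.2 -256.1  105.2] 1.3
bowl manual [613.1 285.9 108. ]
0 [ 33  31  29  32  42  62  84 108 126 143 157 170 177 182]
30 [ 33  31  30  33  42  65  94 117 128 139 153 165 171 177]
60 [ 34  33  35  42  66  97 119 133 141 147 152 154 153 150]
90 [ 35  36  48  66  98 127 135 143 153 163 172 172 169 162]
120 [ 35  40  59  87 112 131 141 154 167 178 182 182 181 180]
150 [ 67  67  87 110 123 124 113 105 105 117 144 167 184 193]
180 [132 130 129 127 117 103  86  70  65  61  59  63  72  84]
210 [139 138 139 141 142 126 100  70  44  38  47  57  63  65]
240 [140 140 138 138 136 131 110  84  54  31  29  33  45  64]
270 [140 140 138 137 143 147 135 113  72  46  32  40  54  79]
300 [138 134 120 102 102 118 127 126 120 108  98  92  89  98]
330 [ 77  59  43  38  50  71 102 125 137 147 157 166 174 180]
wood z86 [[465.0, -323.0], [431.0, -398.0], [387.0, -383.0], [413.0, -303.0]]
wood side [[423.0, -320.0], [474.0, -340.0]] [[386.0, -392.0], [435.0, -413.0]]
```

Run:
```python
from h import *
t=cam("top");s=cam("side")
for p in ((316,235),(322,155),(433,240),(345,210),(352,185),(400,222)):print("top z0",p,onz(t,*p,0).round()[:2],"z60",onz(t,*p,60).round()[:2])
for p in ((285,250),(283,345),(298,318),(310,265),(345,325),(350,265)):print("side z0",p,onz(s,*p,0).round()[:2],"z60",onz(s,*p,60).round()[:2])
for a,b in (((372,163),(343,238)),((345,210),(305,270)),((398,222),(298,316))):print(two(t,a,s,b))
```

```text
top z0 (316, 235) [ 536. -122.] z60 [ 530. -118.]
top z0 (322, 155) [ 770. -141.] z60 [ 753. -137.]
top z0 (433, 240) [ 523. -452.] z60 [ 517. -433.]
top z0 (345, 210) [ 608. -205.] z60 [ 599. -198.]
top z0 (352, 185) [ 681. -227.] z60 [ 668. -218.]
top z0 (400, 222) [ 574. -361.] z60 [ 566. -346.]
side z0 (285, 250) [ 569. -100.] z60 [ 563. -156.]
side z0 (283, 345) [ 521. -421.] z60 [ 518. -460.]
side z0 (298, 318) [ 571. -347.] z60 [ 564. -390.]
side z0 (310, 265) [ 632. -170.] z60 [ 623. -223.]
side z0 (345, 325) [ 687. -386.] z60 [ 674. -427.]
side z0 (350, 265) [ 746. -187.] z60 [ 730. -239.]
(array([ 700.32683822, -252.32947873,  180.97522509]), np.float64(1.884866517942526))
(array([ 608.75822916, -202.89527112,   18.58489279]), np.float64(7.171477113229455))
(array([ 570.8783028 , -351.31513124,   15.30228925]), np.float64(1.962627681733027))
```

Call:
jog_arm(
  series=[
    [0.5,-1,0.4,0,0,0,0],
    [0.5,-1,0.4,0,0,0,0],
    [0.5,-1,0.4,0,0,0,0],
    [0.5,-1,0.4,0,0,0,0],
  ],
)

```text
clock: 0.93
eef_pos: [204.1, 408.6, 263.2]
eef_rot: [3.14, 0.001, 2.878]
wrist_force: [0.2, 1.0, 1.0]
finger_gap: 93.9
finger_force: 0.0
```

Call:
jog_arm(
  series=[
    [0.5,-1,0,0,0,0,0],
    [0.5,-1,0,0,0,0,0],
    [0.5,-1,0,0,0,0,0],
    [0.5,-1,0,0,0,0,0],
  ],
)

```text
clock: 1.27
eef_pos: [264.2, 287.6, 261.7]
eef_rot: [3.141, 0.001, 2.876]
wrist_force: [0.2, 0.6, 0.4]
finger_gap: 94.1
finger_force: 0.0
```

Call:
jog_arm(
  series=[
    [0.5,-1,0,0,0,0,0],
    [0.5,-1,0,0,0,0,0],
    [0.5,-1,0,0,0,0,0],
    [0.5,-1,0,0,0,0,0],
  ],
)

```text
clock: 1.6
eef_pos: [324.4, 167.5, 261.7]
eef_rot: [-3.141, 0.001, 2.875]
wrist_force: [-0.7, -0.1, 0.2]
finger_gap: 93.9
finger_force: 0.0
```

Call:
jog_arm(
  series=[
    [0.5,-1,0,0,0,0,0],
    [0.5,-1,0,0,0,0,0],
    [0.5,-1,0,0,0,0,0],
    [0.5,-1,0,0,0,0,0],
  ],
)

```text
clock: 1.93
eef_pos: [384.4, 47.3, 261.5]
eef_rot: [-3.141, 0.001, 2.875]
wrist_force: [-0.1, -0.0, 0.9]
finger_gap: 93.8
finger_force: 0.0
```

Call:
jog_arm(
  series=[
    [0.2,-1,0,0,0,0,0],
    [0.2,-1,0,0,0,0,0],
    [0.2,-1,0,0,0,0,0],
    [0.2,-1,0,0,0,0,0],
  ],
)

```text
clock: 2.27
eef_pos: [407.5, -73.4, 261.2]
eef_rot: [-3.141, -0.0, 2.874]
wrist_force: [-0.2, 0.8, -0.2]
finger_gap: 94.0
finger_force: 0.0
```

```bash
cat > plan.py <<'E'
import numpy as np,json,sys
from scipy.spatial.transform import Rotation as Ro
from h import manip
def tool(psi,th,s=-1):
    "tool rotation: scoop yaw psi(deg), tool z tilted th forward of straight down, y_t=s*y_s"
    p,t=np.radians([psi,th]);b=np.array([np.cos(p),np.sin(p),0]);y=s*np.array([-np.sin(p),np.cos(p),0]);z=np.sin(t)*b-np.array([0,0,np.cos(t)])
    return Ro.from_matrix(np.c_[np.cross(y,z),y,z])
def load():
    d=json.load(open("cmd.json"));return np.array(d[0]),Ro.from_quat(d[1])
def save(P,R):json.dump([list(P),list(R.as_quat())],open("cmd.json","w"))
def leg(T,R1,label=""):
    "print row to reach T,R1 from commanded pose; saves rounded result"
    P,R=load();d=np.round((np.array(T)-P)/120,3);w=np.round((R1*R.inv()).as_rotvec()/(np.pi/2),3)
    n=max(np.linalg.norm(d*120)/41.7,np.linalg.norm(w)*90/7.16)
    print(label,"ROW",d.tolist()+w.tolist(),"minrows %.1f"%n,"OVER" if max(abs(np.r_[d,w]))>1 or n>8 else "")
    save(P+d*120,Ro.from_rotvec(w*np.pi/2)*R)
def legs(T,R1,n,label=""):
    from scipy.spatial.transform import Slerp
    P,R=load();S=Slerp([0,1],Ro.concatenate([R,R1]))
    for i in range(1,n+1):leg(P+(np.array(T)-P)*i/n,S(i/n),f"{label}{i}")
def scoop(O,psi,pitch,loc):
    "world point of scoop-frame loc; pitch nose-up deg"
    return np.array(O)+(Ro.from_euler("z",psi,degrees=True)*Ro.from_euler("y",-pitch,degrees=True)).apply(loc)
E
python3 - <<'E'
from plan import *
save([406.88,-68.89,261.45],Ro.from_euler("xyz",[np.pi,0,2.8788]))
leg([407,-180,261],Ro.from_euler("xyz",[np.pi,0,2.8788-np.radians(48)]),"a")
O=[460,-273.5,82.5];T=scoop(O,69.3,52,[-12,0,13]);R=tool(69.3,40);print(T)
legs(T-95*R.as_matrix()[:,2],R,2,"b")
leg(T-45*R.as_matrix()[:,2],R,"c")
leg(T,R,"d")
E
```

```text
a ROW [0.001, -0.926, -0.004, -0.0, 0.0, -0.533] minrows 6.7 
[ 453.76750416 -289.99382165   81.04747014]
b1 ROW [0.105, -0.696, -0.446, 0.228, 0.013, -0.254] minrows 4.3 
b2 ROW [0.105, -0.697, -0.447, 0.228, 0.012, -0.254] minrows 4.3 
c ROW [0.095, 0.251, -0.319, 0.0, -0.0, 0.0] minrows 1.2 
d ROW [0.085, 0.225, -0.287, 0.0, -0.0, 0.0] minrows 1.1
```

Call:
jog_arm(
  series=[
    [0.001,-0.926,-0.004,0,0,-0.533,0],
    [0.001,-0.926,-0.004,0,0,-0.533,0],
    [0.001,-0.926,-0.004,0,0,-0.533,0],
    [0.001,-0.926,-0.004,0,0,-0.533,0],
    [0.001,-0.926,-0.004,0,0,-0.533,0],
    [0.001,-0.926,-0.004,0,0,-0.533,0],
    [0.001,-0.926,-0.004,0,0,-0.533,0],
    [0.001,-0.926,-0.004,0,0,-0.533,0],
  ],
)

```text
clock: 2.93
eef_pos: [407.3, -179.4, 261.0]
eef_rot: [3.141, -0.0, 2.038]
wrist_force: [0.4, 0.3, 0.4]
finger_gap: 94.0
finger_force: 0.0
```

Call:
jog_arm(
  series=[
    [0.105,-0.696,-0.446,0.228,0.013,-0.254,0],
    [0.105,-0.696,-0.446,0.228,0.013,-0.254,0],
    [0.105,-0.696,-0.446,0.228,0.013,-0.254,0],
    [0.105,-0.696,-0.446,0.228,0.013,-0.254,0],
    [0.105,-0.696,-0.446,0.228,0.013,-0.254,0],
    [0.105,-0.696,-0.446,0.228,0.013,-0.254,0],
  ],
)

```text
clock: 3.43
eef_pos: [419.4, -263.8, 206.9]
eef_rot: [3.064, -0.349, 1.653]
wrist_force: [-0.0, 0.5, 0.1]
finger_gap: 94.0
finger_force: 0.0
```

Call:
jog_arm(
  series=[
    [0.105,-0.697,-0.447,0.228,0.012,-0.254,0],
    [0.105,-0.697,-0.447,0.228,0.012,-0.254,0],
    [0.105,-0.697,-0.447,0.228,0.012,-0.254,0],
    [0.105,-0.697,-0.447,0.228,0.012,-0.254,0],
    [0.105,-0.697,-0.447,0.228,0.012,-0.254,0],
    [0.105,-0.697,-0.447,0.228,0.012,-0.254,0],
    [0.105,-0.697,-0.447,0.228,0.012,-0.254,0],
    [0.105,-0.697,-0.447,0.228,0.012,-0.254,0],
  ],
)

```text
clock: 4.1
eef_pos: [433.0, -346.3, 155.1]
eef_rot: [3.138, -0.694, 1.217]
wrist_force: [1.0, 1.3, -0.7]
finger_gap: 94.0
finger_force: 0.0
```

Run:
```python
from h import *
s=manip.read_state();print(s["joints"].round(3),s["eef_pos"].round(1))
t=cam("top");s=cam("side")
cv2.imwrite("pics/z3.png",np.hstack([crop(t,340,220,95,80,4),crop(s,205,220,95,80,4)]))
```

```text
[-0.991  0.582  1.405  0.543  1.604 -0.744] [ 433.  -346.3  155.1]
```

View pics/z3.png

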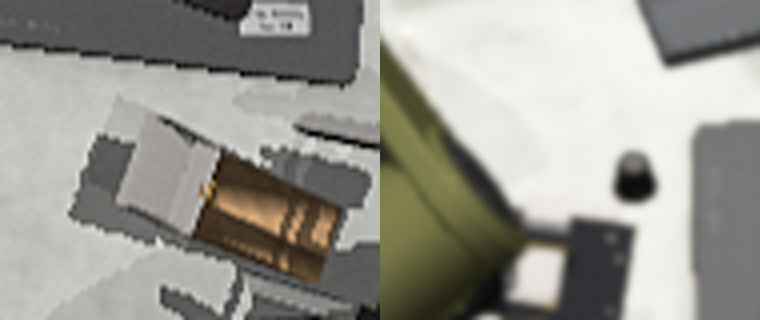

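The top view shows the fingers straddling the block, with tips near (414,251) and (381,293). I'll check that they are centred on the blade.

Run:
```python
from h import *
from plan import *
t=cam("top");st=manip.read_state()
R=Ro.from_euler("xyz",st["eef_rot"]).as_matrix();tip=st["eef_pos"]+8*R[:,2]
print("z_t",R[:,2].round(3),"y_t",R[:,1].round(3))
for sg in(1,-1):
    X=tip+sg*47*R[:,1];print("tip inner",X.round(1),"px",proj(t,X).round(1), "outer",proj(t,X+sg*12.5*R[:,1]).round(1))
# predicted lip / walls of scoop in px for O
O=[460,-273.5,82.5]
for l in ([35,32,0],[35,-32,0],[22,32,10],[22,-32,10],[-24,-32,23],[-24,32,23],[-32,-32,23],[-32,32,23]):print(l,proj(t,scoop(O,69.3,52,l)).round(1))
```

```text
z_t [ 0.226  0.6   -0.768] y_t [ 0.936 -0.351  0.002]
tip inner [ 478.6 -358.3  148.7] px [414.5 252.1] outer [416.1 247.4]
tip inner [ 390.6 -325.3  148.5] px [402.6 287.7] outer [400.9 292.5]
[35, 32, 0] [365.8 268.9]
[35, -32, 0] [374.  245.6]
[22, 32, 10] [371.4 271.2]
[22, -32, 10] [379.5 248. ]
[-24, -32, 23] [391.2 254. ]
[-24, 32, 23] [383.3 276.7]
[-32, -32, 23] [392.5 254.8]
[-32, 32, 23] [384.6 277.5]
```

Call:
jog_arm(
  series=[
    [0.08,0.215,-0.319,0,0,0,0],
    [0.08,0.215,-0.319,0,0,0,0],
    [0.12,0.33,-0.46,0,0,0,0],
    [0.167,0.441,-0.606,0,0,0,0],
    [0.167,0.441,-0.606,0,0,0,0],
    [0.167,0.441,-0.606,0,0,0,0],
  ],
)

```text
clock: 4.75
eef_pos: [452.3, -294.1, 81.5]
eef_rot: [-3.141, -0.698, 1.21]
wrist_force: [-0.0, -0.9, 0.6]
finger_gap: 94.0
finger_force: 0.0
```

Call:
jog_arm(
  series=[
    [0,0,0,0,0,0,0.5],
    [0,0,0,0,0,0,0.5],
    [0,0,0,0,0,0,0.5],
    [0,0,0,0,0,0,0.5],
    [0,0,0,0,0,0,0.5],
    [0,0,0,0,0,0,0.5],
    [0,0,0,0,0,0,0.5],
    [0,0,0,0,0,0,0.5],
  ],
  grip_force=25,
)

```text
clock: 5.42
eef_pos: [452.2, -294.5, 81.4]
eef_rot: [3.141, -0.697, 1.209]
wrist_force: [-1.8, -3.2, 4.0]
finger_gap: 64.1
finger_force: 25.0
```

Call:
jog_arm(
  series=[
    [0.03,0.08,0.053,0,0,0,0.5],
    [0.06,0.159,0.106,0,0,0,0.5],
    [0.1,0.264,0.177,0,0,0,0.5],
  ],
  grip_force=35,
)

```text
clock: 5.67
eef_pos: [464.2, -261.9, 102.3]
eef_rot: [-3.14, -0.698, 1.208]
wrist_force: [-0.2, -0.4, -0.2]
finger_gap: 63.8
finger_force: 35.0
```

Call:
jog_arm(
  series=[
    [0.06,0.159,0.106,0,0,0,0.5],
    [0.12,0.317,0.212,0,0,0,0.5],
    [0.19,0.503,0.336,0,0,0,0.5],
    [0.21,0.556,0.371,0,0,0,0.5],
    [0.21,0.556,0.371,0,0,0,0.5],
  ],
)

```text
clock: 6.08
eef_pos: [490.2, -194.1, 148.2]
eef_rot: [3.139, -0.697, 1.213]
wrist_force: [0.2, -0.2, -0.6]
finger_gap: 63.7
finger_force: 35.0
```

Run:
```python
from h import *
from plan import *
t=cam("top");s=cam("side")
cv2.imwrite("pics/z4.png",np.hstack([crop(t,320,200,95,80,4),crop(s,205,220,95,80,4)]))
```

```text
(no output)
```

View pics/z4.png

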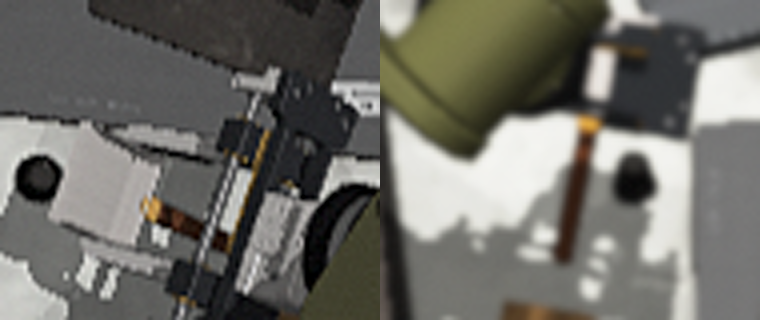

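The scoop is out of the block, with its handle clear at about (565,250) in the side crop. Now I'll level it and lay it on free bench for the regrasp.

Run:
```python
from plan import *
P,R=load();P=P+120*np.array([.297,.785,.548]);save(P,R);print(P)
leg(P+[-10,20,60],R,"up")
R1=tool(69.3,-12)
T=scoop([450,-20,0],69.3,0,[-10,0,12])
legs(T+[0,0,80],R1,2,"m")
leg(T+[0,0,20],R1,"down")
```

```text
[ 489.44 -195.85  146.85]
up ROW [-0.083, 0.167, 0.5, 0.0, 0.0, 0.0] minrows 1.5 
m1 ROW [-0.138, 0.61, -0.479, -0.27, 0.102, 0.0] minrows 3.6 
m2 ROW [-0.137, 0.61, -0.478, -0.27, 0.102, 0.0] minrows 3.6 
down ROW [-0.0, 0.0, -0.5, -0.0, 0.0, 0.0] minrows 1.4
```

Call:
jog_arm(
  series=[
    [-0.083,0.167,0.5,0,0,0,0.5],
    [-0.083,0.167,0.5,0,0,0,0.5],
    [-0.083,0.167,0.5,0,0,0,0.5],
  ],
)

```text
clock: 6.43
eef_pos: [479.7, -176.5, 209.9]
eef_rot: [3.136, -0.697, 1.212]
wrist_force: [0.9, 0.2, -0.4]
finger_gap: 63.4
finger_force: 35.0
```

Call:
jog_arm(
  series=[
    [-0.138,0.61,-0.479,-0.27,0.102,0,0.5],
    [-0.138,0.61,-0.479,-0.27,0.102,0,0.5],
    [-0.138,0.61,-0.479,-0.27,0.102,0,0.5],
    [-0.138,0.61,-0.479,-0.27,0.102,0,0.5],
    [-0.138,0.61,-0.479,-0.27,0.102,0,0.5],
  ],
)

```text
clock: 6.85
eef_pos: [463.0, -101.6, 148.9]
eef_rot: [-3.142, -0.24, 1.212]
wrist_force: [-0.2, -0.4, -1.4]
finger_gap: 63.9
finger_force: 35.0
```

Call:
jog_arm(
  series=[
    [-0.137,0.61,-0.478,-0.27,0.102,0,0.5],
    [-0.137,0.61,-0.478,-0.27,0.102,0,0.5],
    [-0.137,0.61,-0.478,-0.27,0.102,0,0.5],
    [-0.137,0.61,-0.478,-0.27,0.102,0,0.5],
    [-0.137,0.61,-0.478,-0.27,0.102,0,0.5],
  ],
)

```text
clock: 7.27
eef_pos: [446.0, -28.5, 90.3]
eef_rot: [-3.137, 0.213, 1.212]
wrist_force: [0.3, -1.0, -1.1]
finger_gap: 63.7
finger_force: 35.0
```

Call:
jog_arm(
  series=[
    [0,0,-0.25,0,0,0,0.5],
    [0,0,-0.42,0,0,0,0.5],
    [0,0,-0.5,0,0,0,0.5],
    [0,0,-0.5,0,0,0,0.5],
    [0,0,-0.5,0,0,0,0.5],
  ],
)

```text
clock: 7.68
eef_pos: [446.5, -30.3, 32.1]
eef_rot: [-3.14, 0.208, 1.208]
wrist_force: [1.0, 0.8, -1.1]
finger_gap: 63.5
finger_force: 35.0
```

Run:
```python
from h import *
t=cam("top");s=cam("side")
print(manip.read_state()["joints"].round(3))
cv2.imwrite("pics/z5.png",np.hstack([crop(t,240,225,95,80,4),crop(s,200,190,95,80,4)]))
```

```text
[-0.034  0.376  1.915 -0.246  0.932  0.484]
```

View pics/z5.png

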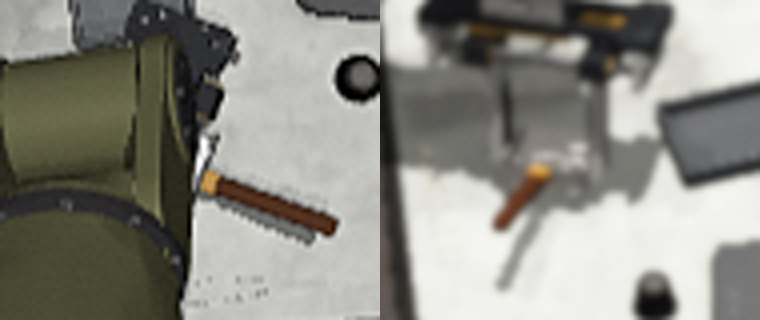

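The scoop is held level with its handle toward the block. I'll lower it to contact.

Call:
jog_arm(
  series=[
    [0,0,-0.05,0,0,0,0.5],
    [0,0,-0.1,0,0,0,0.5],
    [0,0,-0.1,0,0,0,0.5],
  ],
)

```text
clock: 8.03
eef_pos: [446.1, -29.4, 19.2]
eef_rot: [-3.141, 0.209, 1.209]
wrist_force: [0.0, -0.4, -0.5]
finger_gap: 63.6
finger_force: 35.0
```

Call:
jog_arm(
  series=[
    [0,0,-0.015,0,0,0,0.5],
    [0,0,-0.03,0,0,0,0.5],
    [0,0,-0.03,0,0,0,0.5],
  ],
)

```text
clock: 8.28
eef_pos: [446.4, -29.3, 16.2]
eef_rot: [3.142, 0.209, 1.209]
wrist_force: [-0.3, -0.3, -0.8]
finger_gap: 63.6
finger_force: 35.0
```

Call:
jog_arm(
  series=[
    [0,0,-0.012,0,0,0,0.5],
    [0,0,-0.025,0,0,0,0.5],
    [0,0,-0.025,0,0,0,0.5],
  ],
)

```text
clock: 8.53
eef_pos: [446.4, -29.4, 13.2]
eef_rot: [3.142, 0.209, 1.209]
wrist_force: [-0.2, -0.3, -0.7]
finger_gap: 63.8
finger_force: 35.0
```

Call:
jog_arm(
  series=[
    [0,0,-0.008,0,0,0,0.5],
    [0,0,-0.016,0,0,0,0.5],
    [0,0,-0.016,0,0,0,0.5],
  ],
)

```text
clock: 8.78
eef_pos: [446.5, -29.4, 11.5]
eef_rot: [3.141, 0.209, 1.209]
wrist_force: [-0.7, -0.2, 0.8]
finger_gap: 63.7
finger_force: 35.0
```

Call:
jog_arm(
  series=[
    [0,0,-0.006,0,0,0,0.5],
    [0,0,-0.006,0,0,0,0.5],
  ],
)

```text
clock: 8.95
eef_pos: [446.5, -29.5, 11.0]
eef_rot: [3.141, 0.209, 1.209]
wrist_force: [-2.9, -1.1, 6.7]
finger_gap: 63.9
finger_force: 35.0
```

Call:
jog_arm(
  series=[
    [0,0,0,0,0,0,0],
    [0,0,0,0,0,0,0],
    [0,0,0,0,0,0,0],
    [0,0,0,0,0,0,0],
    [0,0,0,0,0,0,0],
    [0,0,0,0,0,0,0],
  ],
)

```text
clock: 9.45
eef_pos: [446.5, -29.4, 10.7]
eef_rot: [3.141, 0.209, 1.209]
wrist_force: [-0.4, -0.1, -0.1]
finger_gap: 93.5
finger_force: 0.0
```

Call:
jog_arm(
  series=[
    [0.02,0.05,0.25,0,0,0,0],
    [0.07,0.19,0.9,0,0,0,0],
    [0.07,0.19,0.9,0,0,0,0],
    [0.07,0.19,0.9,0,0,0,0],
    [0.07,0.19,0.9,0,0,0,0],
  ],
)

```text
clock: 9.87
eef_pos: [455.8, -6.3, 120.4]
eef_rot: [3.138, 0.207, 1.209]
wrist_force: [-0.3, -0.3, -0.7]
finger_gap: 94.0
finger_force: 0.0
```

Run:
```python
from plan import *
P,R=load();P=P+120*np.array([.07,.19,-.1-.03-.025-.016-.006+.9]);print(P)
save(P,R)
R1=tool(69.3,35)
G=scoop([450,-20,0],69.3,0,[-90,0,37])+0;T=G+11*R1.as_matrix()[:,2]
legs(T-110*R1.as_matrix()[:,2]+[0,0,0],R1,2,"m")
leg(T-40*R1.as_matrix()[:,2],R1,"c");leg(T,R1,"d")
```

```text
[454.88  -6.61 118.77]
m1 ROW [-0.237, -0.628, -0.003, 0.244, -0.092, 0.0] minrows 3.3 
m2 ROW [-0.236, -0.628, -0.003, 0.244, -0.092, 0.0] minrows 3.3 
c ROW [0.118, 0.313, -0.477, 0.0, -0.0, 0.0] minrows 1.7 
d ROW [0.068, 0.179, -0.274, 0.0, -0.0, 0.0] minrows 1.0
```

Call:
jog_arm(
  series=[
    [-0.237,-0.628,-0.003,0.244,-0.092,0,0],
    [-0.237,-0.628,-0.003,0.244,-0.092,0,0],
    [-0.237,-0.628,-0.003,0.244,-0.092,0,0],
    [-0.237,-0.628,-0.003,0.244,-0.092,0,0],
    [-0.237,-0.628,-0.003,0.244,-0.092,0,0],
  ],
)

```text
clock: 10.28
eef_pos: [425.2, -83.7, 117.2]
eef_rot: [-3.14, -0.205, 1.204]
wrist_force: [-0.1, 0.0, -0.3]
finger_gap: 93.9
finger_force: 0.0
```

Call:
jog_arm(
  series=[
    [-0.236,-0.628,-0.003,0.244,-0.092,0,0],
    [-0.236,-0.628,-0.003,0.244,-0.092,0,0],
    [-0.236,-0.628,-0.003,0.244,-0.092,0,0],
    [-0.236,-0.628,-0.003,0.244,-0.092,0,0],
    [-0.236,-0.628,-0.003,0.244,-0.092,0,0],
  ],
)

```text
clock: 10.7
eef_pos: [396.8, -158.0, 115.9]
eef_rot: [-3.133, -0.614, 1.201]
wrist_force: [-0.4, 1.0, -0.4]
finger_gap: 94.2
finger_force: 0.0
```

Run:
```python
from plan import *
from h import *
print(manip.read_state()["joints"].round(3))
t=cam("top");s=cam("side")
cv2.imwrite("pics/z6.png",np.hstack([crop(t,240,225,95,80,4),crop(s,200,190,95,80,4)]))
O=[450,-20,0]
for l in ([-32,0,16],[-126,0,50],[35,32,0],[35,-32,0],[-90,0,43]):
    X=scoop(O,69.3,0,l);print(l,((proj(t,X)-[240,225])*4+2).round(),((proj(s,X)-[200,190])*4+[382,2]).round())
```

```text
[-0.797  0.284  1.921  0.574  1.282 -0.696]
[-32, 0, 16] [205. 179.] [540. 199.]
[-126, 0, 50] [336. 228.] [497. 258.]
[35, 32, 0] [ 99. 189.] [528. 148.]
[35, -32, 0] [132. 103.] [607. 159.]
[-90, 0, 43] [285. 209.] [514. 229.]
```

View pics/z6.png

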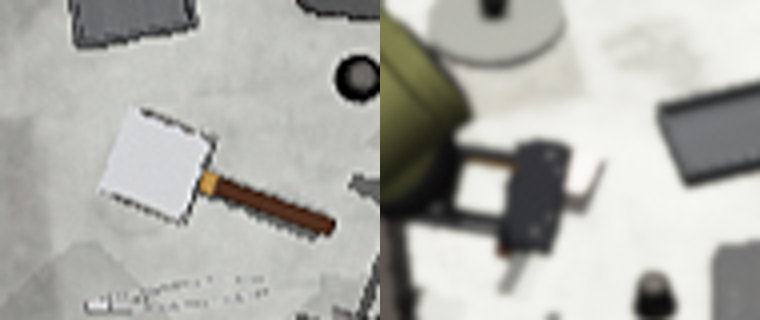

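The scoop lies flat and open side up, and it matches the prediction to about 1 px, so I'll grip the handle.

Call:
jog_arm(
  series=[
    [0.118,0.313,-0.477,0,0,0,0],
    [0.118,0.313,-0.477,0,0,0,0],
    [0.16,0.42,-0.64,0,0,0,0],
    [0.186,0.492,-0.751,0,0,0,0],
    [0.186,0.492,-0.751,0,0,0,0],
  ],
)

```text
clock: 11.22
eef_pos: [419.6, -95.0, 26.0]
eef_rot: [-3.135, -0.608, 1.21]
wrist_force: [-0.8, -0.1, -0.2]
finger_gap: 94.2
finger_force: 0.0
```

Call:
jog_arm(
  series=[
    [0,0,0,0,0,0,1],
    [0,0,0,0,0,0,1],
    [0,0,0,0,0,0,1],
    [0,0,0,0,0,0,1],
    [0,0,0,0,0,0,1],
    [0,0,0,0,0,0,1],
    [0,0,0,0,0,0,1],
    [0,0,0,0,0,0,1],
  ],
  grip_force=60,
)

```text
clock: 11.88
eef_pos: [420.4, -98.4, 28.0]
eef_rot: [-3.141, -0.61, 1.209]
wrist_force: [-0.1, 0.2, -0.0]
finger_gap: 44.3
finger_force: 0.0
```

Call:
jog_arm(
  series=[
    [0,0,0,0,0,0,1],
    [0,0,0,0,0,0,1],
    [0,0,0,0,0,0,1],
    [0,0,0,0,0,0,1],
  ],
)

```text
clock: 12.22
eef_pos: [420.5, -98.3, 27.9]
eef_rot: [-3.141, -0.61, 1.209]
wrist_force: [-0.7, -0.4, -0.3]
finger_gap: 17.5
finger_force: 0.0
```

Call:
jog_arm(
  series=[
    [0,0,0,0,0,0,1],
    [0,0,0,0,0,0,1],
    [0,0,0,0,0,0,1],
  ],
)

```text
clock: 12.47
eef_pos: [420.5, -98.3, 27.9]
eef_rot: [-3.141, -0.61, 1.209]
wrist_force: [1.0, -0.3, 0.1]
finger_gap: 13.6
finger_force: 60.0
```

```bash
cat >> plan.py <<'E'
def Rs(psi,pitch):return Ro.from_euler("z",psi,degrees=True)*Ro.from_euler("y",-pitch,degrees=True)
def grasped(O,psi,pitch):
    P,R=load();Q=Rs(psi,pitch).inv();json.dump([list(Q.apply(P-np.array(O))),list((Q*R).as_quat())],open("rel.json","w"))
def held(lip,psi,pitch):
    "tool pose putting the scoop lip at world point lip"
    d=json.load(open("rel.json"));S=Rs(psi,pitch);O=np.array(lip)-S.apply([35,0,0]);return O+S.apply(d[0]),S*Ro.from_quat(d[1])
def tray(x,y,z):
    a=np.radians(10.6);return np.array([625.3+x*np.cos(a)-y*np.sin(a),14+x*np.sin(a)+y*np.cos(a),z])
E
python3 - <<'E'
from plan import *
print(load()[0])
grasped([450,-20,0],69.3,0)
P,R=load();leg(P+[0,0,100],R,"up")
legs(*held(tray(0,-2,80),10.6,-4),3,"m")
leg(*held(tray(0,-2,12),10.6,-4),"down")
E
```

```text
[420.44 -98.29  27.93]
up ROW [0.0, 0.0, 0.833, 0.0, 0.0, 0.0] minrows 2.4 
m1 ROW [0.252, 0.247, -0.033, -0.01, 0.012, -0.217] minrows 2.7 
m2 ROW [0.252, 0.247, -0.032, -0.01, 0.012, -0.218] minrows 2.7 
m3 ROW [0.252, 0.247, -0.033, -0.01, 0.012, -0.217] minrows 2.7 
down ROW [0.0, -0.0, -0.567, -0.0, -0.0, 0.0] minrows 1.6
```

Call:
jog_arm(
  series=[
    [0,0,0.15,0,0,0,1],
    [0,0,0.5,0,0,0,1],
    [0,0,0.833,0,0,0,1],
    [0,0,0.833,0,0,0,1],
  ],
)

```text
clock: 12.8
eef_pos: [422.4, -99.6, 133.7]
eef_rot: [3.132, -0.608, 1.215]
wrist_force: [0.1, -0.7, -0.9]
finger_gap: 13.6
finger_force: 60.0
```

Call:
jog_arm(
  series=[
    [0.252,0.247,-0.033,-0.01,0.012,-0.217,1],
    [0.252,0.247,-0.033,-0.01,0.012,-0.217,1],
    [0.252,0.247,-0.033,-0.01,0.012,-0.217,1],
    [0.252,0.247,-0.033,-0.01,0.012,-0.217,1],
  ],
)

```text
clock: 13.13
eef_pos: [449.9, -67.6, 123.6]
eef_rot: [-3.13, -0.587, 0.859]
wrist_force: [0.1, 1.0, -1.5]
finger_gap: 13.5
finger_force: 60.0
```

Call:
jog_arm(
  series=[
    [0.252,0.247,-0.032,-0.01,0.012,-0.218,1],
    [0.252,0.247,-0.032,-0.01,0.012,-0.218,1],
    [0.252,0.247,-0.032,-0.01,0.012,-0.218,1],
    [0.252,0.247,-0.032,-0.01,0.012,-0.218,1],
  ],
)

```text
clock: 13.47
eef_pos: [480.5, -38.1, 119.8]
eef_rot: [-3.131, -0.562, 0.52]
wrist_force: [0.0, -0.3, -1.9]
finger_gap: 13.8
finger_force: 60.0
```

Call:
jog_arm(
  series=[
    [0.252,0.247,-0.033,-0.01,0.012,-0.217,1],
    [0.252,0.247,-0.033,-0.01,0.012,-0.217,1],
    [0.252,0.247,-0.033,-0.01,0.012,-0.217,1],
    [0.252,0.247,-0.033,-0.01,0.012,-0.217,1],
    [0.252,0.247,-0.033,-0.01,0.012,-0.217,1],
  ],
)

```text
clock: 13.88
eef_pos: [511.1, -8.9, 115.7]
eef_rot: [-3.141, -0.537, 0.186]
wrist_force: [-0.2, -0.5, -1.2]
finger_gap: 13.6
finger_force: 60.0
```

Run:
```python
from plan import *
from h import *
st=manip.read_state();print(st["joints"].round(3),st["wrist_force"].round(1))
t=cam("top");s=cam("side");F=t["frame"].astype(int)
cv2.imwrite("pics/z7.png",np.hstack([crop(t,225,165,95,80,4),crop(s,250,170,95,80,4)]))
L=[tray(0,30,80),tray(0,-34,80)]
print([proj(t,x).round(1) for x in L],[proj(s,x).round(1) for x in L])
```

```text
[-0.186  0.108  2.108  0.436  0.457  0.852] [-0.2 -0.5 -1.2]
[array([256.4, 200.9]), array([279.7, 196.7])] [array([294.6, 196.8]), array([301.6, 209.9])]
```

View pics/z7.png

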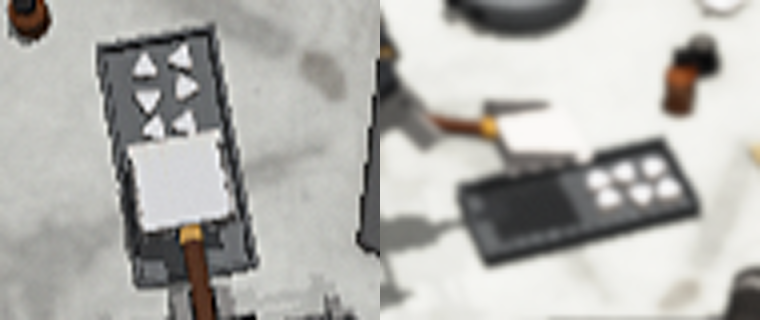

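The lip is where I predicted, at (257,201)–(280,197) in the top view, and the scoop lines up with the tray. I'll lower it to the tray floor.

Call:
jog_arm(
  series=[
    [0,0,-0.3,0,0,0,1],
    [0,0,-0.5,0,0,0,1],
    [0,0,-0.567,0,0,0,1],
    [0,0,-0.567,0,0,0,1],
    [0,0,-0.567,0,0,0,1],
  ],
)

```text
clock: 14.4
eef_pos: [511.2, -10.0, 47.9]
eef_rot: [-3.141, -0.539, 0.186]
wrist_force: [0.5, 0.8, -1.3]
finger_gap: 14.1
finger_force: 60.0
```

Call:
jog_arm(
  series=[
    [0,0,-0.02,0,0,0,1],
    [0,0,-0.045,0,0,0,1],
    [0,0,-0.045,0,0,0,1],
    [0,0,-0.045,0,0,0,1],
  ],
)

```text
clock: 14.73
eef_pos: [511.3, -9.4, 43.0]
eef_rot: [-3.141, -0.54, 0.185]
wrist_force: [-0.5, -0.6, -1.7]
finger_gap: 13.6
finger_force: 60.0
```

Call:
jog_arm(
  series=[
    [0,0,-0.012,0,0,0,1],
    [0,0,-0.012,0,0,0,1],
    [0,0,-0.012,0,0,0,1],
  ],
)

```text
clock: 14.98
eef_pos: [511.2, -9.3, 41.3]
eef_rot: [-3.141, -0.54, 0.184]
wrist_force: [0.5, 0.3, -1.4]
finger_gap: 13.9
finger_force: 60.0
```

Call:
jog_arm(
  series=[
    [0,0,-0.01,0,0,0,1],
    [0,0,-0.01,0,0,0,1],
    [0,0,-0.01,0,0,0,1],
  ],
)

```text
clock: 15.23
eef_pos: [511.1, -9.4, 40.0]
eef_rot: [-3.141, -0.54, 0.184]
wrist_force: [-0.4, -0.6, -0.3]
finger_gap: 13.6
finger_force: 60.0
```

Call:
jog_arm(
  series=[
    [0,0,-0.008,0,0,0,1],
    [0,0,-0.008,0,0,0,1],
    [0,0,-0.008,0,0,0,1],
  ],
)

```text
clock: 15.48
eef_pos: [511.2, -9.4, 39.1]
eef_rot: [-3.141, -0.54, 0.184]
wrist_force: [-1.4, 0.1, 0.4]
finger_gap: 13.8
finger_force: 60.0
```

Call:
jog_arm(
  series=[
    [0,0,-0.005,0,0,0,1],
    [0,0,-0.005,0,0,0,1],
    [0,0,-0.005,0,0,0,1],
  ],
)

```text
clock: 15.73
eef_pos: [511.3, -9.4, 38.7]
eef_rot: [-3.141, -0.54, 0.184]
wrist_force: [-2.6, -0.4, 1.9]
finger_gap: 13.7
finger_force: 60.0
```

Call:
jog_arm(
  series=[
    [0.051,0.01,0.002,0,0,0,1],
    [0.102,0.019,0.002,0,0,0,1],
    [0.154,0.029,0.002,0,0,0,1],
    [0.205,0.038,0.002,0,0,0,1],
    [0.256,0.048,0.002,0,0,0,1],
    [0.307,0.058,0.002,0,0,0,1],
    [0.358,0.067,0.002,0,0,0,1],
    [0.41,0.077,0.002,0,0,0,1],
  ],
)

```text
clock: 16.4
eef_pos: [561.0, 0.0, 38.7]
eef_rot: [-3.141, -0.54, 0.184]
wrist_force: [-3.1, -1.2, 3.4]
finger_gap: 13.5
finger_force: 60.0
```

```bash
cat >> h.py <<'E'
def chips(t,box=(130,165,300,262)):
    F=t["frame"].astype(int);u0,v0,u1,v1=box
E
python3 - <<'E'
from plan import *
from h import *
P,R=load();save(P+120*np.array([.41,.077,-.045-.012-.01-.008-.005+.002]),R)
t=cam("top");F=t["frame"]
np.set_printoptions(linewidth=250)
g=cv2.cvtColor(F,cv2.COLOR_RGB2GRAY);print(g[168:206:1,250:290])
E
```

```text
[[197 196 197 ... 166 171 178]
 [194 194 190 ... 158 161 161]
 [197 194 192 ... 156 154 154]
 ...
 [196 199 212 ... 190 186 185]
 [196 200 211 ... 182 180 176]
 [198 199 208 ... 171 167 161]]
```

Call:
jog_arm(
  series=[
    [0.041,0.008,0.003,0,0,0,1],
    [0.082,0.015,0.003,0,0,0,1],
    [0.123,0.023,0.003,0,0,0,1],
    [0.164,0.031,0.003,0,0,0,1],
    [0.205,0.038,0.003,0,0,0,1],
  ],
)

```text
clock: 16.87
eef_pos: [585.3, 4.6, 39.0]
eef_rot: [-3.141, -0.54, 0.184]
wrist_force: [-3.7, -0.1, 2.5]
finger_gap: 13.6
finger_force: 60.0
```

Run:
```python
from plan import *
from h import *
P,R=load();save(P+120*np.array([.205,.038,.003]),R)
t=cam("top");g=cv2.cvtColor(t["frame"],cv2.COLOR_RGB2GRAY)
for r in g[169:202,250:288]:print("".join("%4d"%v for v in r))
```

```text
197 193 192 197 196 201 197 194 190 190 189 191 191 188 192 190 187 182 175 177 179 178 173 171 165 164 166 164 163 160 161 160 164 165 162 161 159 160
 198 195 196 197 198 201 197 193 195 193 196 193 193 192 194 193 190 186 181 186 187 188 187 186 180 178 157 139 137 161 159 159 159 163 165 161 154 154
 196 197 195 197 198 200 198 197 199 201 198 196 195 196 196 196 195 194 194 197 174 160 168 159 161 155 124  92 104 162 162 158 158 161 167 164 156 157
 201 197 198 199 201 203 202 202 203 205 206 203 202 203 206 186 171 172 164 167 128 107 110  82  83  75  73  68  92 171 167 155 159 160 164 161 157 158
 199 200 202 204 208 213 213 213 213 187 173 176 168 172 170 139 112 107  82  64  70  96  52  24  20  11  16  42  93 184 171 163 160 160 159 160 156 160
 207 207 212 215 171 182 186 175 174 131 105 114  87  82  72  66  65  45  20  33 171 186  41  71  77  81  87  30  98 164 181 174 170 167 164 160 162 158
 177 174 178 177 107 112 109  69  61  64 120  56  24  21   9  16  24  26  65 133 237 240 176 102 104 109 117  26 103 118 189 183 181 178 174 170 169 164
  95  84  80  70  75  63  36  
[... 3247 characters left out ...]
 226 226 205 185 184 177 175 158 113 100  85  47  39  65 115  37  99 135 205 199 199 198
 205 212  78 101  66  82  90 201 231 227 226 230 219 199 188 181 177 175 149 131 127  61  48  43  47  47  47  78  55  69 114  47  91 119 208 200 199 199
 200 205 166 100  65 113  38 133 194 197 180 174 160 121 100  73 108 121 132 152 153  41  69  48  42  40  44  94  91  92 115  49  66 111 208 202 198 198
 200 202 215  86  72 116  50  79 102 102  68  35  43  46  48  32 138 161 161 164 171  72  94  84  83  79  89  99 111 111 117  51  45  91 213 203 195 195
 201 203 216  71  85 117  50  41  51  47  69  68  49  45  35  39 140 152 141 132 136  80 110 112 114 112 115 111 108 108 112  49  33  95 182 206 195 191
```

Call:
jog_arm(
  series=[
    [0.016,0.003,0,0,0,0,1],
    [0.033,0.006,0,0,0,0,1],
    [0.049,0.009,0,0,0,0,1],
    [0.049,0.009,0,0,0,0,1],
  ],
)

```text
clock: 17.25
eef_pos: [591.1, 5.5, 39.1]
eef_rot: [-3.141, -0.54, 0.184]
wrist_force: [0.2, 1.1, 0.4]
finger_gap: 13.3
finger_force: 60.0
```

Call:
jog_arm(
  series=[
    [0.012,0.002,0,0,0,0,1],
    [0.024,0.004,0,0,0,0,1],
    [0.024,0.004,0,0,0,0,1],
  ],
)

```text
clock: 17.5
eef_pos: [593.7, 6.0, 39.0]
eef_rot: [-3.141, -0.54, 0.184]
wrist_force: [-2.8, 0.5, 2.3]
finger_gap: 13.8
finger_force: 60.0
```

Call:
jog_arm(
  series=[
    [0.012,0.002,0,0,0,0,1],
    [0.012,0.002,0,0,0,0,1],
    [0.012,0.002,0,0,0,0,1],
  ],
)

```text
clock: 17.75
eef_pos: [594.0, 6.2, 38.6]
eef_rot: [-3.14, -0.538, 0.184]
wrist_force: [-17.6, -3.2, 10.8]
finger_gap: 13.2
finger_force: 60.0
```

Run:
```python
from plan import *
from h import *
P,R=load();save(P+120*np.array([.049+.024+.012,.009+.004+.002,0]),R)
st=manip.read_state();print(load()[0],st["eef_pos"],st["wrist_force"])
P0,R0=load()
# effective lip: current lip per model
d=json.load(open("rel.json"));S=Rs(10.6,-4);lip=P0-S.apply(d[0])+S.apply([35,0,0]);print("lip",lip)
def row(lipw,p,lab):  # relative to same start pose
    save(P0,R0);leg(*held(lipw,10.6,p),lab)
b=np.array([np.cos(np.radians(10.6)),np.sin(np.radians(10.6)),0])
row(lip+[0,0,.5],0,"p0")
row(lip-1*b+[0,0,1+67*np.sin(np.radians(8))],8,"p8")
row(lip-2*b+[0,0,1.5+67*np.sin(np.radians(16))],16,"p16")
row(lip-3*b+[0,0,60],18,"lift")
t=cam("top");g=cv2.cvtColor(t["frame"],cv2.COLOR_RGB2GRAY)
for r in g[170:196,252:284]:print("".join("%4d"%v for v in r))
```

```text
[595.16   6.23  39.09] [594.04570383   6.19440431  38.62826444] [-17.61464443  -3.18449673  10.76961932]
lip [709.61607646  27.67207128   2.94901483]
p0 ROW [-0.018, -0.003, -0.064, 0.008, -0.044, 0.0] minrows 0.6 
p8 ROW [-0.049, -0.009, -0.122, 0.024, -0.131, 0.0] minrows 1.7 
p16 ROW [-0.06, -0.011, -0.184, 0.041, -0.219, 0.0] minrows 2.8 
lift ROW [-0.066, -0.012, 0.115, 0.045, -0.241, 0.0] minrows 3.1 
 194 197 199 199 198 195 196 192 193 191 192 191 193 193 189 187 181 183 189 190 187 185 180 178 156 140 136 161 158 161 161 164
 196 197 199 201 199 199 199 200 196 197 195 196 197 197 196 196 193 199 175 159 167 158 160 156 126  92 101 161 161 157 159 164
 197 199 202 204 200 202 204 207 207 203 201 203 205 185 172 170 165 166 129 105 105  75  79  72  73  66  92 173 166 158 157 160
 200 205 207 215 213 214 213 184 173 176 168 171 172 138 111 104  82  61  77  89  42  20  32   7  14  41  90 183 174 162 161 159
 209 216 170 186 187 175 171 130 109 109  81  76  66  59  54  35  17  40 171 179 120 164 180 127  86  31  99 164 182 175 169 168
 174 179 105 112 108  66  60  96 126  48  19
[... 1964 characters left out ...]
215 216 218 217 216 223 178 175 174  56  33  95 217 209
 104  86 104  94 184 222 217 218 217 216 216 217 215 216 217 217 215 215 217 215 217 218 217 223 234 105 168  88  28  99 164 208
 105  65 103 107 190 222 218 215 216 217 216 215 214 217 216 217 217 220 218 219 220 224 226 229 243 115 132 115  42  98  92 205
  92  68 105  83 165 226 219 217 216 216 216 217 218 217 217 221 222 223 226 231 210 193 191 182 183  97  61 111  50  87 113 209
  77  71 109  28 174 227 220 218 221 223 224 224 225 228 227 203 182 185 177 172 137  99  96  63  37  45  44 110  52  60 103 210
  78  81 111  36 151 212 228 229 229 208 190 191 174 167 176 151 134 143  71  50  43  44  47  49  82  49  44  91  88  33  91 214
```

Call:
jog_arm(
  series=[
    [-0.018,-0.003,-0.03,0.004,-0.022,0,1],
    [-0.02,-0.004,-0.06,0.008,-0.044,0,1],
    [-0.036,-0.007,-0.09,0.016,-0.088,0,1],
    [-0.052,-0.01,-0.118,0.024,-0.131,0,1],
    [-0.06,-0.011,-0.146,0.033,-0.175,0,1],
    [-0.068,-0.012,-0.176,0.041,-0.219,0,1],
    [-0.068,-0.012,-0.176,0.041,-0.219,0,1],
  ],
)

```text
clock: 18.38
eef_pos: [587.7, 12.6, 22.6]
eef_rot: [-3.088, -0.734, 0.175]
wrist_force: [-11.1, -21.1, 19.7]
finger_gap: 13.4
finger_force: 60.9
```

Run:
```python
from plan import *
from h import *
t=cam("top");g=cv2.cvtColor(t["frame"],cv2.COLOR_RGB2GRAY)
for r in g[168:194,252:284]:print("".join("%4d"%v for v in r))
```

```text
194 196 195 196 198 195 188 187 189 187 185 184 186 186 182 179 170 174 169 164 162 160 158 157 158 160 163 160 159 159 162 161
 194 194 197 198 198 194 190 188 191 188 188 187 190 191 186 180 176 176 177 176 171 172 166 164 165 163 161 159 158 162 164 165
 192 196 198 200 196 193 194 193 192 190 191 190 190 190 191 184 177 183 186 188 186 185 179 177 154 139 135 158 159 159 161 163
 194 194 198 200 199 196 199 198 198 196 193 195 195 197 194 194 191 195 174 161 167 156 159 157 128  92  99 162 161 157 157 160
 196 199 200 202 201 198 202 204 204 203 200 200 206 184 170 169 163 165 124  99 100  76  82  72  71  69  92 172 164 157 156 159
 200 203 205 211 211 211 210 186 174 174 164 165 165 129 104  93  65  68  60  93 134  26  16   6  15  43  91 183 172 162 160 158
 209 215 170 181 182 169 168 128 103 100  68  61  68  62  76  72 153 164 160 178 214 101  75  80  88  30 100 163 182 174 169 165
 174 171  98 101  93  52  68  93  89 122 157 160 163 165 175 136 223 226 224 227 237 159 108 110 118  25 102 117 187 185 179 177
  65  65  67  69 107 157 168 122 174 197 226 226 227 226 227 192 221 
[... 1552 characters left out ...]
215 215 218 228 116 160 104 106 113  48  74 115 211 207
  71 130 228 222 223 214 171 102 122 203 178 201 225 224 223 221 216 215 213 216 215 226 126 154 100 102 113  53  45  94 213 204
 104 105 227 218 215 219 226 177 167 220 221 220 217 216 215 215 216 216 215 213 216 223 169 166 114 104 113  50  37  96 216 207
  97  84 224 218 215 215 217 221 221 217 217 215 215 212 213 216 214 216 214 214 216 218 217 189 148 106 107  85  30  99 167 206
  98  72 219 221 214 215 212 214 216 214 213 215 214 214 215 213 214 214 214 214 215 217 224 155 162 104 106 116  41  97  91 203
  86  70 221 221 216 215 215 214 214 214 215 215 214 213 215 215 215 215 215 212 216 217 224 152 165 103 103 110  45  88 114 206
```

Run:
```python
from h import *
st=manip.read_state()
for k in("joints","eef_pos","eef_rot","wrist_force","moment"):print(k,st[k].round(3))
```

```text
joints [-0.164  0.455  2.059  1.795  0.286 -0.493]
eef_pos [587.193  13.03   21.702]
eef_rot [-3.086 -0.736  0.174]
wrist_force [  1.786 -20.09    6.778]
moment [-3.124 -1.475 -3.941]
```

Run:
```python
from plan import *
P0=np.array([595.16,6.23,39.09]);d=json.load(open("rel.json"));R0=Rs(10.6,-4)*Ro.from_quat(d[1])
P1=P0+120*np.array([-.068,-.012,-.176]);R1=Ro.from_rotvec(np.array([.041,-.219,0])*np.pi/2)*R0
lip=np.array([709.6,27.7,2.95]);b=np.array([.983,.184,0])
for p,dz,dx in((10,16,2),(4,14,2),(4,45,3)):
    save(P1,R1);leg(*held(lip-dx*b+[0,0,dz],10.6,p),str(p))
```

```text
10 ROW [0.008, 0.001, 0.066, -0.012, 0.066, -0.0] minrows 0.8 
4 ROW [0.02, 0.003, 0.155, -0.025, 0.132, -0.0] minrows 1.7 
4 ROW [0.011, 0.002, 0.413, -0.025, 0.132, -0.0] minrows 1.7
```

Call:
jog_arm(
  series=[
    [0.008,0.001,0.066,-0.012,0.066,0,1],
    [0.008,0.001,0.066,-0.012,0.066,0,1],
    [0.014,0.002,0.11,-0.019,0.1,0,1],
    [0.014,0.002,0.155,-0.025,0.132,0,1],
    [0.014,0.002,0.155,-0.025,0.132,0,1],
    [0.014,0.002,0.155,-0.025,0.132,0,1],
  ],
)

```text
clock: 18.93
eef_pos: [589.9, 16.1, 38.5]
eef_rot: [-3.076, -0.543, 0.176]
wrist_force: [13.6, -16.0, -9.5]
finger_gap: 15.0
finger_force: 61.4
```

Run:
```python
from plan import *
from h import *
P0=np.array([595.16,6.23,39.09]);d=json.load(open("rel.json"));R0=Rs(10.6,-4)*Ro.from_quat(d[1])
P1=P0+120*np.array([-.068,-.012,-.176]);R1=Ro.from_rotvec(np.array([.041,-.219,0])*np.pi/2)*R0
save(P1+120*np.array([.014,.002,.155]),Ro.from_rotvec(np.array([-.025,.132,0])*np.pi/2)*R1)
st=manip.read_state()
for k in("joints","eef_pos","eef_rot","wrist_force","moment"):print(k,st[k].round(3))
P,R=load();print(P,R.as_euler("xyz"))
t=cam("top");g=cv2.cvtColor(t["frame"],cv2.COLOR_RGB2GRAY)
for r in g[168:196,252:284]:print("".join("%4d"%v for v in r))
```

```text
joints [-0.133  0.418  1.941  0.684  0.354  0.647]
eef_pos [589.908  16.055  38.472]
eef_rot [-3.076 -0.543  0.176]
wrist_force [ 13.572 -16.011  -9.55 ]
moment [-3.79  -0.684 -3.326]
[588.68   5.03  36.57] [-3.14139302 -0.67943863  0.18474875]
 195 197 198 200 199 195 189 189 189 188 188 187 187 186 187 179 174 171 171 162 163 162 159 159 159 164 165 161 161 161 164 163
 193 197 198 201 197 195 191 192 190 192 189 189 189 189 187 182 176 176 177 174 174 173 164 163 166 164 163 160 163 161 165 166
 193 195 198 200 198 195 194 194 192 192 190 191 197 193 190 186 180 185 188 189 188 186 179 178 156 140 138 158 159 161 161 164
 193 198 201 200 199 196 199 199 199 196 196 195 195 197 197 196 193 198 174 162 166 159 162 156 125  93  98 164 159 158 159 163
 196 198 200 206 202 201 205 206 207 204 201 205 206 186 172 171 167 168 131 108 109  82  81  74  72  65  93 172 164 157 157 160
 200 204 208 212 211 213 212 188 173 178 168 173 170 137 110 103  75  73  67  68  49  24  17  11  17  45  92 185 176 164 162 159
 211 216 170 183 186 173 175 134 111 113  84  76  68  61  55  33  65  66   9  88 
[... 2056 characters left out ...]
214 217 218 229 115 164 102 104 113  50  35  98 219 207
  74 122 229 223 218 217 220 222 223 220 216 219 217 219 215 216 216 215 217 217 220 231 111 207 107 103 111  86  30  98 164 207
  96 138 203 222 217 214 217 217 217 214 215 217 216 218 216 215 217 215 216 215 221 230 111 226 103 103 109 116  42 100  91 205
  82 117 169 220 218 215 218 217 216 216 217 215 215 216 216 218 216 220 219 221 225 236 115 205 103 105 108 112  50  88 113 208
  68 101 167 223 218 216 216 218 215 216 218 217 219 222 221 224 227 230 232 211 193 201 133 137  96 106 109 111  47  63 102 211
  76 109 166 224 220 219 221 224 226 225 225 225 230 204 183 186 177 172 175 138  99 100 107  44  75 108 108 110  85  33  88 217
```

Run:
```python
from plan import *
st=manip.read_state();P=st["eef_pos"];R=Ro.from_euler("xyz",st["eef_rot"]);save(P,R)
T,R1=held([709.6-3,27.7-.5,9],10.6,0);print(T)
leg(T,R1,"x")
```

```text
[589.94469602   5.34635448  36.93      ]
x ROW [-0.005, -0.085, -0.023, -0.024, -0.05, -0.016] minrows 0.7
```

Call:
jog_arm(
  series=[
    [-0.003,-0.04,0.01,-0.012,-0.025,-0.008,1],
    [-0.003,-0.08,0.01,-0.024,-0.05,-0.016,1],
    [-0.003,-0.08,0.01,-0.024,-0.05,-0.016,1],
    [-0.003,-0.08,0.01,-0.024,-0.05,-0.016,1],
  ],
)

```text
clock: 19.32
eef_pos: [586.9, 11.3, 38.4]
eef_rot: [-3.129, -0.608, 0.19]
wrist_force: [-0.6, -3.0, -1.8]
finger_gap: 13.5
finger_force: 60.0
```

Run:
```python
from h import *
st=manip.read_state()
for k in("joints","eef_pos","eef_rot","wrist_force","moment"):print(k,st[k].round(3))
```

```text
joints [-0.129  0.404  1.995  0.879  0.251  0.442]
eef_pos [586.883  11.341  38.383]
eef_rot [-3.129 -0.608  0.19 ]
wrist_force [-0.642 -2.99  -1.811]
moment [-0.695  1.045 -0.522]
```

Call:
jog_arm(
  series=[
    [0,-0.03,0.04,0,0,0,1],
    [0,-0.03,0.1,-0.003,0.016,0,1],
    [0,-0.03,0.2,-0.006,0.033,0,1],
    [0,-0.03,0.3,-0.006,0.033,0,1],
    [-0.05,-0.03,0.4,-0.006,0.033,0,1],
    [-0.1,-0.03,0.5,-0.006,0.033,0,1],
    [-0.1,-0.03,0.5,-0.006,0.033,0,1],
  ],
)

```text
clock: 19.9
eef_pos: [575.6, 7.7, 100.9]
eef_rot: [-3.131, -0.558, 0.191]
wrist_force: [0.1, -0.1, -1.6]
finger_gap: 13.6
finger_force: 60.0
```

Run:
```python
from h import *
st=manip.read_state()
for k in("joints","eef_pos","eef_rot","wrist_force","moment"):print(k,st[k].round(3))
t=cam("top");s=cam("side")
cv2.imwrite("pics/z8.png",np.hstack([crop(t,225,155,80,110,5),crop(s,250,160,80,110,5)]))
```

```text
joints [-0.132  0.264  1.968  0.456  0.417  0.871]
eef_pos [575.584   7.746 100.915]
eef_rot [-3.131 -0.558  0.191]
wrist_force [ 0.061 -0.133 -1.61 ]
moment [-0.126  0.632 -0.004]
```

View pics/z8.png

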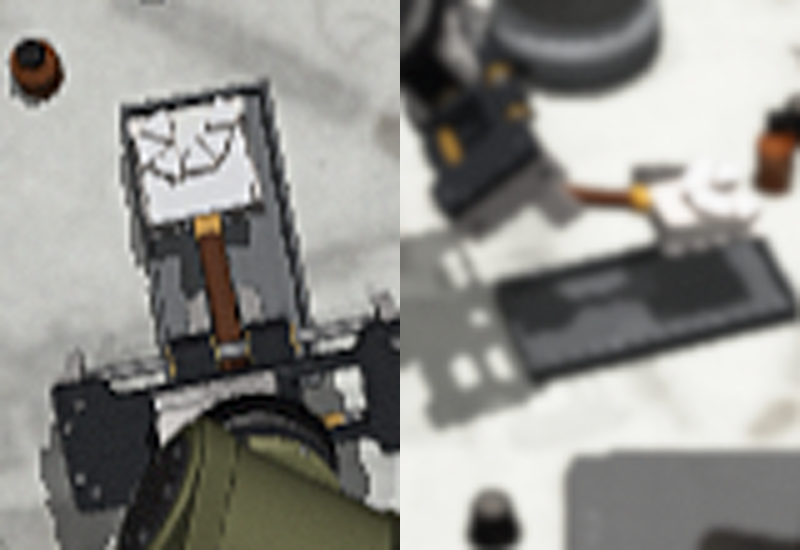

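All six chips are on the blade and the tray looks empty, with the ferrule at top (266,200) and side (298,200). I'll check how the scoop sits in the grip numerically.

Run:
```python
from h import *
from plan import *
t=cam("top");s=cam("side");st=manip.read_state()
R=Ro.from_euler("xyz",st["eef_rot"]);P=st["eef_pos"];d=json.load(open("rel.json"))
S=R*Ro.from_quat(d[1]).inv();O=P-S.apply(d[0]);print("scoop model euler(z,-pitch,roll)",S.as_euler("ZYX",degrees=True).round(1),O.round(1))
W=lambda l:O+S.apply(l)
for n,l in(("ferr",[-36,0,18]),("lipL",[35,32,0]),("lipR",[35,-32,0]),("backL",[-32,32,23]),("backR",[-32,-32,23])):print(n,W(l).round(1),"top",proj(t,W(l)).round(1),"side",proj(s,W(l)).round(1), "crop",((proj(t,W(l))-[225,155])*5+2).round(),((proj(s,W(l))-[250,160])*5+[402,2]).round())
print(two(t,(266.4,200),s,(298,199.6)))
save(P,R)
```

```text
scoop model euler(z,-pitch,roll) [11.3  3.1  0.6] [655.6  24.2  65.5]
ferr [621.3  17.1  85.5] top [266. 200.] side [296.4 200.9] crop [207. 227.] [634. 207.]
lipL [683.6  62.4  63.9] top [250.1 179.1] side [313.9 194.7] crop [128. 123.] [722. 176.]
lipR [ 6.961e+02 -3.000e-01  6.330e+01] top [272.9 174.8] side [321.5 207.6] crop [242. 101.] [760. 240.]
backL [619.3  49.3  90.6] top [254.  200.4] side [294.2 193. ] crop [147. 229.] [623. 167.]
backR [631.8 -13.4  89.9] top [277.4 195.9] side [301.4 206.1] crop [264. 207.] [659. 232.]
(array([623.37306631,  15.97153268,  90.65579959]), np.float64(5.656214613762266))
```

Run:
```python
from plan import *
B=np.array([614.3,286.7,0])
legs(*held(B+[0,-90,142],90,2),4,"y")
leg(*held(B+[0,-12,130],90,0),"over")
P0,R0=load()
for p,z in((-10,130),(-20,130),(-30,128),(-40,125),(-50,120)):
    save(P0,R0);leg(*held(B+[0,-12,z],90,p),str(p))
P0,R0=load()
for p,z in((-55,116),(-60,112),(-65,108)):
    save(P0,R0);leg(*held(B+[0,-12,z],90,p),str(p))
```

```text
y1 ROW [0.081, 0.144, 0.141, 0.011, -0.011, 0.218] minrows 2.7 
y2 ROW [0.082, 0.145, 0.141, 0.011, -0.011, 0.219] minrows 2.8 
y3 ROW [0.081, 0.144, 0.142, 0.011, -0.011, 0.218] minrows 2.7 
y4 ROW [0.082, 0.145, 0.141, 0.011, -0.011, 0.218] minrows 2.7 
over ROW [-0.0, 0.657, -0.066, -0.022, -0.0, 0.0] minrows 1.9 
-10 ROW [-0.0, 0.056, 0.169, -0.111, -0.0, 0.001] minrows 1.4 
-20 ROW [-0.0, 0.14, 0.325, -0.223, -0.0, 0.001] minrows 2.8 
-30 ROW [-0.0, 0.249, 0.447, -0.334, -0.0, 0.001] minrows 4.2 
-40 ROW [-0.0, 0.381, 0.54, -0.445, -0.0, 0.001] minrows 5.6 
-50 ROW [-0.0, 0.532, 0.592, -0.556, -0.0, 0.001] minrows 7.0 
-55 ROW [-0.0, 0.081, 0.003, -0.055, -0.0, -0.0] minrows 0.7 
-60 ROW [-0.0, 0.164, -0.001, -0.111, -0.0, -0.0] minrows 1.4 
-65 ROW [-0.0, 0.25, -0.013, -0.167, -0.0, -0.0] minrows 2.1
```

Call:
jog_arm(
  series=[
    [0.01,0.018,0.017,0.001,-0.001,0.027,1],
    [0.03,0.054,0.053,0.004,-0.004,0.082,1],
    [0.055,0.098,0.096,0.008,-0.008,0.15,1],
    [0.081,0.144,0.141,0.011,-0.011,0.218,1],
  ],
)

```text
clock: 20.43
eef_pos: [584.9, 25.4, 115.0]
eef_rot: [-3.117, -0.579, 0.532]
wrist_force: [-0.8, 0.1, -1.7]
finger_gap: 13.9
finger_force: 60.0
```

Call:
jog_arm(
  series=[
    [0.027,0.048,0.047,0.004,-0.004,0.073,1],
    [0.054,0.096,0.094,0.008,-0.008,0.146,1],
    [0.082,0.145,0.141,0.011,-0.011,0.219,1],
  ],
)

```text
clock: 20.68
eef_pos: [594.7, 42.3, 131.9]
eef_rot: [-3.114, -0.603, 0.874]
wrist_force: [0.3, 1.1, -1.0]
finger_gap: 13.5
finger_force: 60.0
```

Call:
jog_arm(
  series=[
    [0.027,0.048,0.047,0.004,-0.004,0.073,1],
    [0.054,0.096,0.094,0.008,-0.008,0.146,1],
    [0.081,0.144,0.142,0.011,-0.011,0.218,1],
  ],
)

```text
clock: 20.93
eef_pos: [604.5, 59.5, 148.7]
eef_rot: [-3.121, -0.627, 1.22]
wrist_force: [0.2, 0.4, -2.3]
finger_gap: 13.4
finger_force: 60.0
```

Call:
jog_arm(
  series=[
    [0.027,0.048,0.047,0.004,-0.004,0.073,1],
    [0.05,0.09,0.088,0.007,-0.007,0.136,1],
    [0.07,0.124,0.12,0.01,-0.01,0.188,1],
    [0.082,0.145,0.141,0.011,-0.011,0.218,1],
    [0.082,0.145,0.141,0.011,-0.011,0.218,1],
  ],
)

```text
clock: 21.35
eef_pos: [615.0, 77.3, 165.5]
eef_rot: [-3.139, -0.646, 1.571]
wrist_force: [-0.0, 0.3, -2.1]
finger_gap: 13.8
finger_force: 60.0
```

Call:
jog_arm(
  series=[
    [0,0.05,-0.005,-0.002,0,0,1],
    [0,0.18,-0.02,-0.006,0,0,1],
    [0,0.35,-0.035,-0.012,0,0,1],
    [0,0.52,-0.052,-0.018,0,0,1],
    [0,0.63,-0.064,-0.021,0,0,1],
    [0,0.657,-0.066,-0.022,0,0,1],
    [0,0.657,-0.066,-0.022,0,0,1],
  ],
)

```text
clock: 21.93
eef_pos: [614.0, 156.6, 158.4]
eef_rot: [-3.14, -0.612, 1.569]
wrist_force: [0.3, -1.0, -0.8]
finger_gap: 13.7
finger_force: 60.0
```

```bash
cat > chk.py <<'E'
from h import *
from plan import *
t=cam("top");s=cam("side");st=manip.read_state()
print(st["joints"].round(2),st["wrist_force"].round(1))
R=Ro.from_euler("xyz",st["eef_rot"]);P=st["eef_pos"];d=json.load(open("rel.json"))
S=R*Ro.from_quat(d[1]).inv();O=P-S.apply(d[0]);print("scoop",S.as_euler("ZYX",degrees=True).round(1),O.round(1))
W=lambda l:O+S.apply(l)
print("lip",W([35,0,0]).round(1))
for l in([35,32,0],[35,-32,0],[-32,32,23],[-32,-32,23]):print(proj(t,W(l)).round(1),proj(s,W(l)).round(1))
P,R=load();print("cmd",P.round(1),R.as_euler("xyz").round(3))
E
python3 chk.py
python3 - <<'E'
from h import *
t=cam("top");g=cv2.cvtColor(t["frame"],cv2.COLOR_RGB2GRAY)
for r in g[180:226,140:196]:print("".join("%4d"%v for v in r))
E
```

```text
[-0.05  0.54  1.43  0.64  1.28 -0.28] [-0.  -0.1 -1.6]
scoop [89.9 -0.1  0. ] [614.5 238.9 130.8]
lip [614.6 273.9 130.9]
[166.3 211.5] [273.4 142. ]
[167.4 187.3] [292.4 140.3]
[190.3 210.2] [275.5 147.8]
[191.2 185.6] [295.2 146. ]
cmd [614.3 249.8 227.4] [-3.141  0.525  1.571]
 194 191 190 184 177 167 165 162 164 170 182 187 191 194 197 200 199 201 191 179 176 161 151 160 156 157 155 161 166 167 191 183 195 208 205 201 204 205 205 202 204 204 195 194 200 204 206 206 204 203 205 205 203 204 206 207
 192 192 186 181 175 168 167 169 169 173 180 187 193 194 200 188 182 185 160 143 151 151 145 140 125 125 129 150 142 152 157 148 166 165 186 197 194 193 203 202 205 200 193 194 201 205 209 204 205 206 208 205 203 207 205 210
 192 189 184 179 176 170 170 172 173 181 185 192 196 183 174 155 144 161 139 126 123 133 118  80  71  76  91 104 107 121 120 130 153 131 133 168 179 185 194 192 203 200 191 193 203 204 206 205 204 203 206 203 204 207 207 212
 194 193 183 178 171 166 170 174 180 186 192 195 188 152 139 157 125 128 105  72  24  18  25  26  26  25  27  26  25  17  36  86 115 135 135 148
[... 8830 characters left out ...]
6  99 101 103  98  88 202
 200 199 203 202 203 205 204 206 205 202 209 218 225 128 106 113 101  77  57  66  64  63  55  76  78  54  45  34  31  45  57  57  63  63  75  81  71  69  94  92 105  86  66  34  27  31  68  85 151 152 163 165 166 164 155 200
 203 203 205 204 203 201 201 204 205 204 206 211 216 176 175 120 115 108  99  83  62  64  69  67  64  68  65  68  67  72  80  81  77  75  75  70  66  86 105 101  74  56  26  25  17  72 155 148 187 188 202 209 210 208 204 200
 202 206 206 203 202 202 201 201 204 204 205 209 211 214 222 123 103 109 120 114  80  55  52  60  65  69  74  74  70  73  71  73  69  68  68  61  77  83  70  58  29  20  34  65 142 152 190 184 184 182 194 203 205 201 198 196
```

Call:
jog_arm(
  series=[
    [0,0.028,0.085,-0.055,0,0,1],
    [0,0.056,0.169,-0.111,0,0,1],
    [0,0.098,0.25,-0.167,0,0,1],
    [0,0.14,0.325,-0.223,0,0,1],
    [0,0.195,0.39,-0.279,0,0,1],
    [0,0.249,0.447,-0.334,0,0,1],
    [0,0.315,0.5,-0.39,0,0,1],
    [0,0.381,0.54,-0.445,0,0,1],
  ],
)

```text
clock: 22.75
eef_pos: [614.9, 200.9, 224.8]
eef_rot: [3.14, 0.091, 1.567]
wrist_force: [0.2, -0.4, -2.1]
finger_gap: 13.5
finger_force: 60.0
```

Call:
jog_arm(
  series=[
    [0,0.075,0.03,-0.055,0,0,1],
    [0,0.151,0.052,-0.111,0,0,1],
    [0,0.232,0.055,-0.166,0,0,1],
    [0,0.315,0.051,-0.222,0,0,1],
    [0,0.4,0.039,-0.278,0,0,1],
    [0,0.4,0.039,-0.278,0,0,1],
    [0,0.4,0.039,-0.278,0,0,1],
  ],
)

```text
clock: 23.33
eef_pos: [614.3, 249.9, 226.7]
eef_rot: [-3.14, 0.523, 1.571]
wrist_force: [-0.2, -0.4, -0.7]
finger_gap: 13.5
finger_force: 60.0
```

```bash
python3 chk.py
```

```text
[ 0.5   0.72  0.95 -0.46  1.73  0.49] [-0.2 -0.8 -1.3]
scoop [89.8 64.9 -0.1] [614.9 258.8 140.8]
lip [614.9 273.7 109.1]
[168.4 212.6] [273.8 147.5]
[169.5 188.8] [292.6 145.7]
[164.6 208.5] [273.2 130.9]
[165.8 183.3] [292.6 129.1]
cmd [614.3 249.8 227.4] [-3.141  0.525  1.571]
```

Run:
```python
from plan import *
B=np.array([614.3,286.7,0])
leg(*held(B+[0,-12,150],90,-65),"up")
legs(*held(B+[0,-60,160],90,-2),2,"lev")
O=np.array([450,-20,0.]);L=O+Rs(69.3,0).apply([35,0,0])
legs(*held(L+[0,0,70],69.3,0),3,"tr")
leg(*held(L+[0,0,8],69.3,0),"dn")
print(load()[0])
```

```text
up ROW [-0.0, 0.0, 0.35, 0.0, -0.0, -0.0] minrows 1.0 
lev1 ROW [-0.0, -0.586, -0.322, 0.35, -0.0, -0.0] minrows 4.4 
lev2 ROW [-0.0, -0.587, -0.322, 0.35, -0.0, -0.0] minrows 4.4 
tr1 ROW [-0.539, -0.576, -0.262, 0.007, -0.001, -0.077] minrows 2.4 
tr2 ROW [-0.538, -0.576, -0.261, 0.008, -0.002, -0.077] minrows 2.4 
tr3 ROW [-0.539, -0.576, -0.262, 0.007, -0.001, -0.076] minrows 2.4 
dn ROW [0.0, 0.0, -0.516, 0.0, -0.0, -0.0] minrows 1.5 
[420.41073125 -98.30497657  35.95737021]
```

Call:
jog_arm(
  series=[
    [0,0,0.04,-0.04,0,0,1],
    [0,0,0,0,0,0,1],
    [0,0,0.04,-0.04,0,0,1],
    [0,0,0,0,0,0,1],
    [0,0,0,0,0,0,1],
  ],
)

```text
clock: 23.85
eef_pos: [615.0, 247.9, 229.1]
eef_rot: [3.139, 0.519, 1.566]
wrist_force: [0.9, -0.6, -0.8]
finger_gap: 13.5
finger_force: 60.0
```

Call:
jog_arm(
  series=[
    [0,0,0.35,0,0,0,1],
    [0,0,0.35,0,0,0,1],
  ],
)

```text
clock: 24.02
eef_pos: [615.5, 248.5, 277.7]
eef_rot: [3.131, 0.52, 1.562]
wrist_force: [0.6, 1.3, 1.4]
finger_gap: 13.5
finger_force: 60.0
```

Call:
jog_arm(
  series=[
    [0,-0.586,-0.322,0.35,0,0,1],
    [0,-0.586,-0.322,0.35,0,0,1],
    [0,-0.586,-0.322,0.35,0,0,1],
    [0,-0.586,-0.322,0.35,0,0,1],
    [0,-0.586,-0.322,0.35,0,0,1],
  ],
)

```text
clock: 24.43
eef_pos: [615.2, 176.3, 233.9]
eef_rot: [3.138, -0.033, 1.565]
wrist_force: [0.6, 0.3, -1.6]
finger_gap: 13.5
finger_force: 60.0
```

Call:
jog_arm(
  series=[
    [0,-0.587,-0.322,0.35,0,0,1],
    [0,-0.587,-0.322,0.35,0,0,1],
    [0,-0.587,-0.322,0.35,0,0,1],
    [0,-0.587,-0.322,0.35,0,0,1],
    [0,-0.587,-0.322,0.35,0,0,1],
    [0,-0.587,-0.322,0.35,0,0,1],
  ],
)

```text
clock: 24.93
eef_pos: [614.5, 105.8, 192.6]
eef_rot: [-3.14, -0.578, 1.564]
wrist_force: [-0.7, -0.7, -1.4]
finger_gap: 13.6
finger_force: 60.0
```

```bash
python3 chk.py
python3 - <<'E'
from h import *
t=cam("top");g=cv2.cvtColor(t["frame"],cv2.COLOR_RGB2GRAY)
def pr(a,b,c,d):
    for r in g[a:b,c:d]:print("".join("%4d"%v for v in r))
pr(184,222,146,190);print();pr(186,226,186,222)
w=(g>205).astype(np.uint8);n,_,st,ce=cv2.connectedComponentsWithStats(w[165:262,130:300])
print([(ce[i].round().tolist(),int(st[i,4])) for i in range(1,n) if st[i,4]>5])
E
```

```text
[-0.12  0.5   1.39  0.58  1.36 -0.27] [ 1.1 -0.2 -0. ]
scoop [89.9  2.1 -0. ] [614.8 190.4 162.5]
lip [614.9 225.4 161.2]
[182.4 209.6] [274.9 142.6]
[183.4 184.8] [294.5 140.8]
[206.8 208.1] [277.  147.8]
[207.6 182.8] [297.4 145.9]
cmd [420.4 -98.3  36. ] [-3.141 -0.61   1.209]
 173 176 185 189 192 178 156 153 129 135  85  29  21  27  32  34  33  39  36  36  34  30  27  29  27  21  16  60 120 139 154 157 140 163 189 186 171 172 191 207 211 197 198 186
 173 181 187 187 173 150 153 147  91  33  24  31  34  34  35  35  35  33  29  33  31  28  32  32  30  32  33  24  32  83 118 154 142 145 162 189 186 189 191 200 151 118 126 108
 179 185 185 170 159 150 128  80  32  31  33  41  35  34  32  42  33  31  38  79 109 116 120 121  68  60  64  46  35  26  24 115 144 152 144 157 171 213 214 214 160 122  64  78
 178 183 169 159 159 111  34  26  34  34  38  35  36  38  42  40  93 118 119 135 155 163 162 163 130 130  83  71  63  57  39  35 113 148 150 125 128 219 225 225 231 213 180 185
 183 163 156 160 129  51  27  35  35  36  40  29  40  65 113 118 146 164 157 160 155 155 156 154 157 162 127 12
[... 11540 characters left out ...]
92 194 192 188 185 187
 191 186 183 185 196 205 207 205 201 196 200 198 196 198 197 198 199 199 201 204 203 202 204 205 204 201 202 201 199 193 193 191 185 180 178 184
[([0.0, 2.0], 6), ([112.0, 4.0], 18), ([96.0, 17.0], 63), ([67.0, 13.0], 247), ([120.0, 6.0], 7), ([41.0, 14.0], 7), ([49.0, 15.0], 7), ([90.0, 18.0], 8), ([64.0, 33.0], 495), ([1.0, 32.0], 10), ([29.0, 30.0], 15), ([156.0, 34.0], 10), ([91.0, 40.0], 67), ([35.0, 41.0], 15), ([33.0, 49.0], 17), ([28.0, 49.0], 12), ([25.0, 64.0], 137), ([80.0, 55.0], 15), ([89.0, 52.0], 14), ([85.0, 56.0], 6), ([62.0, 61.0], 10), ([2.0, 66.0], 21), ([37.0, 83.0], 427), ([66.0, 85.0], 8), ([108.0, 86.0], 6), ([29.0, 94.0], 7), ([66.0, 96.0], 8)]
```

The scoop is empty and the chips show in the bowl. Next I'll lay the scoop down.

Call:
jog_arm(
  series=[
    [-0.539,-0.576,-0.262,0.007,-0.001,-0.077,1],
    [-0.539,-0.576,-0.262,0.007,-0.001,-0.077,1],
    [-0.539,-0.576,-0.262,0.007,-0.001,-0.077,1],
  ],
)

```text
clock: 25.33
eef_pos: [546.9, 38.5, 160.5]
eef_rot: [-3.14, -0.585, 1.448]
wrist_force: [1.3, -0.0, -0.7]
finger_gap: 13.9
finger_force: 60.0
```

Call:
jog_arm(
  series=[
    [-0.538,-0.576,-0.261,0.008,-0.002,-0.077,1],
    [-0.538,-0.576,-0.261,0.008,-0.002,-0.077,1],
    [-0.538,-0.576,-0.261,0.008,-0.002,-0.077,1],
  ],
)

```text
clock: 25.58
eef_pos: [482.4, -30.7, 129.4]
eef_rot: [3.141, -0.598, 1.328]
wrist_force: [-0.2, 0.4, -0.3]
finger_gap: 13.6
finger_force: 60.0
```

Call:
jog_arm(
  series=[
    [-0.539,-0.576,-0.262,0.007,-0.001,-0.076,1],
    [-0.539,-0.576,-0.262,0.007,-0.001,-0.076,1],
    [-0.539,-0.576,-0.262,0.007,-0.001,-0.076,1],
    [-0.539,-0.576,-0.262,0.007,-0.001,-0.076,1],
  ],
)

```text
clock: 25.92
eef_pos: [419.1, -100.0, 98.4]
eef_rot: [-3.14, -0.609, 1.206]
wrist_force: [0.7, 0.4, -0.7]
finger_gap: 13.4
finger_force: 60.0
```

Call:
jog_arm(
  series=[
    [0,0,-0.3,0,0,0,1],
    [0,0,-0.45,0,0,0,1],
    [0,0,-0.516,0,0,0,1],
    [0,0,-0.516,0,0,0,1],
    [0,0,-0.516,0,0,0,1],
  ],
)

```text
clock: 26.33
eef_pos: [421.1, -98.2, 37.5]
eef_rot: [-3.141, -0.61, 1.21]
wrist_force: [-0.5, 0.3, -1.2]
finger_gap: 13.5
finger_force: 60.0
```

Call:
jog_arm(
  series=[
    [0,0,-0.02,0,0,0,1],
    [0,0,-0.04,0,0,0,1],
    [0,0,-0.04,0,0,0,1],
    [0,0,-0.04,0,0,0,1],
  ],
)

```text
clock: 26.67
eef_pos: [420.6, -98.6, 32.2]
eef_rot: [-3.141, -0.611, 1.208]
wrist_force: [0.2, -0.2, -1.1]
finger_gap: 13.5
finger_force: 60.0
```

```bash
python3 chk.py
```

```text
[-0.66  0.41  2.    0.69  1.05 -0.75] [ 0.2 -0.2 -1.2]
scoop [69.2 -0.   0. ] [450.2 -20.3   4.3]
lip [462.6  12.4   4.3]
[264.2 271.5] [236.4 225.5]
[272.5 250.1] [256.2 228.4]
[286.7 280.2] [229.1 235.1]
[294.9 258.3] [249.7 238.2]
cmd [420.4 -98.3  36. ] [-3.141 -0.61   1.209]
```

Call:
jog_arm(
  series=[
    [0,0,-0.01,0,0,0,1],
    [0,0,-0.02,0,0,0,1],
    [0,0,-0.02,0,0,0,1],
  ],
)

```text
clock: 27.02
eef_pos: [420.3, -98.5, 29.3]
eef_rot: [-3.14, -0.611, 1.207]
wrist_force: [-0.2, -0.3, -1.0]
finger_gap: 13.7
finger_force: 60.0
```

Call:
jog_arm(
  series=[
    [0,0,-0.01,0,0,0,1],
    [0,0,-0.01,0,0,0,1],
    [0,0,-0.01,0,0,0,1],
  ],
)

```text
clock: 27.27
eef_pos: [420.4, -98.5, 28.2]
eef_rot: [-3.14, -0.611, 1.207]
wrist_force: [-0.2, 0.7, -0.5]
finger_gap: 13.8
finger_force: 60.0
```

Call:
jog_arm(
  series=[
    [0,0,-0.006,0,0,0,1],
    [0,0,-0.006,0,0,0,1],
    [0,0,-0.006,0,0,0,1],
  ],
)

```text
clock: 27.52
eef_pos: [420.5, -98.6, 27.7]
eef_rot: [-3.14, -0.611, 1.208]
wrist_force: [-0.8, -1.0, 2.4]
finger_gap: 13.6
finger_force: 60.0
```

Call:
jog_arm(
  series=[
    [0,0,0,0,0,0,0],
    [0,0,0,0,0,0,0],
    [0,0,0,0,0,0,0],
    [0,0,0,0,0,0,0],
    [0,0,0,0,0,0,0],
    [0,0,0,0,0,0,0],
  ],
)

```text
clock: 28.02
eef_pos: [420.4, -98.5, 27.6]
eef_rot: [-3.14, -0.611, 1.208]
wrist_force: [-0.3, 0.5, 0.8]
finger_gap: 50.3
finger_force: 0.0
```

Call:
jog_arm(
  series=[
    [-0.04,-0.11,0.17,0,0,0,0],
    [-0.1,-0.27,0.41,0,0,0,0],
    [-0.169,-0.447,0.683,0,0,0,0],
    [-0.169,-0.447,0.683,0,0,0,0],
  ],
)

```text
clock: 28.35
eef_pos: [401.1, -155.9, 114.1]
eef_rot: [3.134, -0.608, 1.211]
wrist_force: [0.6, 1.0, 1.1]
finger_gap: 76.8
finger_force: 0.0
```

Run:
```python
from plan import *
from h import *
P,R=load();save(P+120*np.array([-.169,-.447,-.04-.02-.01-.006+.683]),R);print(load()[0],manip.read_state()["eef_pos"])
t=cam("top")
g=cv2.cvtColor(t["frame"],cv2.COLOR_RGB2GRAY)
hsv=cv2.cvtColor(t["frame"],cv2.COLOR_RGB2HSV)
b=((hsv[...,0]<20)&(hsv[...,1]>110)&(hsv[...,2]>40)).astype(np.uint8)[255:300,280:335];ys,xs=np.nonzero(b)
print("handle px",xs.min()+280,xs.max()+280,ys.min()+255,ys.max()+255,"pred",[proj(t,scoop([450,-20,0],69.3,0,l)).round(1) for l in([-40,0,19],[-126,0,50])])
print("tray bright px",int((g[178:236,256:284]>150).sum()))
R1=tool(69.3,0);L=np.array([412.4,172.8,0])
leg(load()[0]+[40,60,60],R1,"u")
legs(L+[0,0,75],R1,3,"l")
leg(L+[0,0,23.5],R1,"d")
```

```text
[ 400.13073125 -151.94497657  108.79737021] [ 401.1004335  -155.92150034  114.08541024]
handle px 290 323 268 283 pred [array([293.4, 270.4]), array([323.5, 281.6])]
tray bright px 84
u ROW [0.333, 0.5, 0.5, -0.363, 0.137, -0.0] minrows 4.9 
l1 ROW [-0.077, 0.735, -0.261, -0.0, -0.0, 0.0] minrows 2.3 
l2 ROW [-0.077, 0.736, -0.26, -0.0, -0.0, 0.0] minrows 2.3 
l3 ROW [-0.077, 0.735, -0.261, -0.0, -0.0, 0.0] minrows 2.3 
d ROW [0.0, 0.0, -0.429, -0.0, -0.0, 0.0] minrows 1.2
```

Call:
jog_arm(
  series=[
    [0.333,0.5,0.5,-0.363,0.137,0,0],
    [0.333,0.5,0.5,-0.363,0.137,0,0],
    [0.333,0.5,0.5,-0.363,0.137,0,0],
    [0.333,0.5,0.5,-0.363,0.137,0,0],
    [0.333,0.5,0.5,-0.363,0.137,0,0],
    [0.333,0.5,0.5,-0.363,0.137,0,0],
  ],
)

```text
clock: 28.9
eef_pos: [440.7, -89.9, 169.3]
eef_rot: [3.141, 0.005, 1.213]
wrist_force: [0.3, -1.0, -0.5]
finger_gap: 93.7
finger_force: 0.0
```

Call:
jog_arm(
  series=[
    [-0.077,0.735,-0.261,0,0,0,0],
    [-0.077,0.735,-0.261,0,0,0,0],
    [-0.077,0.735,-0.261,0,0,0,0],
  ],
)

```text
clock: 29.15
eef_pos: [428.8, -0.3, 135.4]
eef_rot: [-3.136, -0.004, 1.21]
wrist_force: [-0.2, -0.6, -0.8]
finger_gap: 93.6
finger_force: 0.0
```

Call:
jog_arm(
  series=[
    [-0.077,0.736,-0.26,0,0,0,0],
    [-0.077,0.736,-0.26,0,0,0,0],
    [-0.077,0.736,-0.26,0,0,0,0],
  ],
)

```text
clock: 29.4
eef_pos: [419.7, 87.6, 104.6]
eef_rot: [-3.137, -0.003, 1.21]
wrist_force: [-0.0, -1.0, -0.2]
finger_gap: 94.1
finger_force: 0.0
```

Call:
jog_arm(
  series=[
    [-0.077,0.735,-0.261,0,0,0,0],
    [-0.077,0.735,-0.261,0,0,0,0],
    [-0.077,0.735,-0.261,0,0,0,0],
    [-0.077,0.735,-0.261,0,0,0,0],
    [-0.077,0.735,-0.261,0,0,0,0],
  ],
)

```text
clock: 29.82
eef_pos: [412.3, 172.0, 75.4]
eef_rot: [-3.14, -0.002, 1.209]
wrist_force: [0.5, -0.4, 0.7]
finger_gap: 94.0
finger_force: 0.0
```

Call:
jog_arm(
  series=[
    [0,0,-0.2,0,0,0,0],
    [0,0,-0.35,0,0,0,0],
    [0,0,-0.429,0,0,0,0],
    [0,0,-0.429,0,0,0,0],
  ],
)

```text
clock: 30.15
eef_pos: [412.0, 171.1, 23.1]
eef_rot: [-3.139, -0.0, 1.206]
wrist_force: [0.6, -0.4, -0.8]
finger_gap: 93.8
finger_force: 0.0
```

Run:
```python
from plan import *
from h import *
st=manip.read_state();print(st["eef_pos"],st["wrist_force"],st["joints"].round(2))
t=cam("top");g=cv2.cvtColor(t["frame"],cv2.COLOR_RGB2GRAY)
a=np.radians(10.6)
# tray interior mask via projection, components of bright
poly=np.array([proj(t,tray(x,y,3)) for x,y in((84,38),(84,-38),(-84,-38),(-84,38))]);m=np.zeros_like(g);cv2.fillPoly(m,[poly.round().astype(int)],1)
n,_,s,c=cv2.connectedComponentsWithStats(((g>150)&(m>0)).astype(np.uint8));print("tray",[(c[i].round(1),s[i,4]) for i in range(1,n)],poly.round(1).tolist())
```

```text
[411.97358769 171.09361778  23.08004147] [ 0.55561217 -0.39915469 -0.75068489] [0.31 0.35 1.97 0.   0.82 0.67]
tray [] [[250.2, 177.9], [276.1, 173.2], [286.7, 230.0], [260.3, 234.9]]
```

Call:
jog_arm(
  series=[
    [0,0,0,0,0,0,1],
    [0,0,0,0,0,0,1],
    [0,0,0,0,0,0,1],
    [0,0,0,0,0,0,1],
    [0,0,0,0,0,0,1],
    [0,0,0,0,0,0,1],
    [0,0,0,0,0,0,1],
    [0,0,0,0,0,0,1],
  ],
  grip_force=30,
)

```text
clock: 30.87
eef_pos: [412.4, 172.6, 24.3]
eef_rot: [3.142, -0.002, 1.208]
wrist_force: [-0.3, -0.1, -0.2]
finger_gap: 44.0
finger_force: 0.0
```

Call:
jog_arm(
  series=[
    [0,0,0,0,0,0,1],
    [0,0,0,0,0,0,1],
    [0,0,0,0,0,0,1],
    [0,0,0,0,0,0,1],
    [0,0,0,0,0,0,1],
  ],
)

```text
clock: 31.28
eef_pos: [412.4, 172.6, 24.2]
eef_rot: [3.142, -0.002, 1.208]
wrist_force: [0.9, 0.5, -0.2]
finger_gap: 24.3
finger_force: 30.0
```

Call:
jog_arm(
  series=[
    [0,0,0.2,0,0,0,1],
    [0,0,0.5,0,0,0,1],
    [0,0,0.8,0,0,0,1],
    [0,0,1,0,0,0,1],
    [0,0,1,0,0,0,1],
  ],
)

```text
clock: 31.7
eef_pos: [414.2, 173.2, 148.8]
eef_rot: [3.136, -0.006, 1.208]
wrist_force: [-0.3, -0.2, 0.1]
finger_gap: 24.1
finger_force: 30.0
```

Run:
```python
from plan import *
P,R=load();save(P+[0,0,120],R)
B=np.array([614.3,286.7,0])
legs(B+[0,0,150],R,2,"l")
leg(B+[0,0,134],R,"d")
```

```text
l1 ROW [0.841, 0.475, 0.027, 0.0, 0.0, 0.0] minrows 2.8 
l2 ROW [0.842, 0.474, 0.027, 0.0, 0.0, 0.0] minrows 2.8 
d ROW [-0.0, 0.0, -0.133, 0.0, 0.0, 0.0] minrows 0.4
```

Call:
jog_arm(
  series=[
    [0.2,0.11,0.01,0,0,0,1],
    [0.5,0.28,0.02,0,0,0,1],
    [0.75,0.42,0.025,0,0,0,1],
    [0.841,0.475,0.027,0,0,0,1],
  ],
)

```text
clock: 32.03
eef_pos: [515.7, 230.9, 146.3]
eef_rot: [-3.142, -0.002, 1.208]
wrist_force: [-0.2, -0.6, -1.4]
finger_gap: 24.2
finger_force: 30.0
```

Call:
jog_arm(
  series=[
    [0.28,0.158,0.01,0,0,0,1],
    [0.55,0.31,0.02,0,0,0,1],
    [0.75,0.42,0.025,0,0,0,1],
    [0.842,0.474,0.027,0,0,0,1],
    [0.842,0.474,0.027,0,0,0,1],
    [0.842,0.474,0.027,0,0,0,1],
  ],
)

```text
clock: 32.53
eef_pos: [613.9, 286.3, 148.9]
eef_rot: [-3.14, 0.0, 1.208]
wrist_force: [-0.2, 0.7, -1.2]
finger_gap: 24.2
finger_force: 30.0
```

```bash
cat > circ.py <<'E'
from h import *
from scipy.optimize import least_squares
def edges(c,center,z,r0,r1,angs,sig=0.6):
    g=cv2.GaussianBlur(cv2.cvtColor(c["frame"],cv2.COLOR_RGB2GRAY),(0,0),sig).astype(np.float32);out=[]
    for a in angs:
        A=np.radians(a);rr=np.arange(r0,r1,.5);uv=np.array([proj(c,[center[0]+r*np.cos(A),center[1]+r*np.sin(A),z]) for r in rr],np.float32)
        v=cv2.remap(g,uv[:,0],uv[:,1],cv2.INTER_LINEAR).ravel();d=np.gradient(v);k=np.abs(d).argmax();out.append((a,rr[k],d[k].round(1)))
    return out
E
python3 - <<'E'
from circ import *
st=manip.read_state();print(st["eef_pos"],st["wrist_force"])
z=st["eef_pos"][2]-23.7+12
for n in("top","side"):
    c=cam(n);print(n,[(a,float(r),float(d)) for a,r,d in edges(c,st["eef_pos"][:2],z,50,66,range(0,360,20))])
    print(proj(c,[*st["eef_pos"][:2],z]).round(1))
E
```

```text
[613.91081676 286.2867897  148.87661755] [-0.15069595  0.67473354 -1.19147482]
top [(0, 59.5, -2.799999952316284), (20, 61.0, 1.2000000476837158), (40, 64.0, -0.699999988079071), (60, 59.5, 1.399999976158142), (80, 50.0, -2.299999952316284), (100, 56.0, -0.4000000059604645), (120, 57.5, -0.8999999761581421), (140, 65.0, 0.6000000238418579), (160, 53.0, 1.100000023841858), (180, 64.0, 0.4000000059604645), (200, 65.0, 1.0), (220, 59.0, -5.699999809265137), (240, 57.5, -10.800000190734863), (260, 56.5, -11.300000190734863), (280, 65.0, 6.0), (300, 64.0, 6.800000190734863), (320, 56.5, 12.0), (340, 55.0, 12.100000381469727)]
[161.5 199.2]
side [(0, 50.0, -2.5999999046325684), (20, 53.5, -2.5), (40, 50.5, 1.899999976158142), (60, 61.0, 0.4000000059604645), (80, 50.0, 2.299999952316284), (100, 51.0, 0.8999999761581421), (120, 59.5, 1.0), (140, 58.0, 1.2000000476837158), (160, 54.0, 1.399999976158142), (180, 50.5, 2.200000047683716), (200, 56.0, 0.8999999761581421), (220, 53.5, -2.4000000953674316), (240, 50.0, -1.600000023841858), (260, 54.5, -2.4000000953674316), (280, 53.5, -2.4000000953674316), (300, 58.5, -4.400000095367432), (320, 55.5, -3.4000000953674316), (340, 61.5, 1.7999999523162842)]
[282.2 137.5]
```

Call:
jog_arm(
  series=[
    [0,0,-0.06,0,0,0,1],
    [0,0,-0.12,0,0,0,1],
    [0,0,-0.133,0,0,0,1],
    [0,0,-0.133,0,0,0,1],
  ],
)

```text
clock: 32.97
eef_pos: [613.8, 286.2, 133.8]
eef_rot: [-3.14, -0.001, 1.208]
wrist_force: [-0.3, 1.2, -0.3]
finger_gap: 24.6
finger_force: 30.0
```

Call:
jog_arm(
  series=[
    [0,0,-0.01,0,0,0,1],
    [0,0,-0.02,0,0,0,1],
    [0,0,-0.02,0,0,0,1],
  ],
)

```text
clock: 33.22
eef_pos: [614.3, 286.4, 132.2]
eef_rot: [-3.142, -0.002, 1.208]
wrist_force: [0.1, -0.6, -0.7]
finger_gap: 24.2
finger_force: 30.0
```

Call:
jog_arm(
  series=[
    [0,0,-0.01,0,0,0,1],
    [0,0,-0.015,0,0,0,1],
    [0,0,-0.015,0,0,0,1],
  ],
)

```text
clock: 33.47
eef_pos: [614.3, 286.4, 130.4]
eef_rot: [-3.142, -0.001, 1.208]
wrist_force: [0.3, 0.3, -0.4]
finger_gap: 24.5
finger_force: 30.0
```

Call:
jog_arm(
  series=[
    [0,0,-0.008,0,0,0,1],
    [0,0,-0.012,0,0,0,1],
    [0,0,-0.012,0,0,0,1],
  ],
)

```text
clock: 33.72
eef_pos: [614.3, 286.4, 129.0]
eef_rot: [-3.142, -0.001, 1.208]
wrist_force: [0.2, 1.1, -0.1]
finger_gap: 24.4
finger_force: 30.0
```

Call:
jog_arm(
  series=[
    [0,0,-0.006,0,0,0,1],
    [0,0,-0.01,0,0,0,1],
    [0,0,-0.01,0,0,0,1],
  ],
)

```text
clock: 33.97
eef_pos: [614.4, 286.5, 127.9]
eef_rot: [3.141, -0.002, 1.208]
wrist_force: [0.8, 0.3, 0.2]
finger_gap: 24.6
finger_force: 30.0
```

Call:
jog_arm(
  series=[
    [0,0,-0.008,0,0,0,1],
    [0,0,-0.015,0,0,0,1],
    [0,0,-0.015,0,0,0,1],
  ],
)

```text
clock: 34.22
eef_pos: [614.5, 286.5, 126.1]
eef_rot: [3.141, -0.002, 1.208]
wrist_force: [1.4, 0.5, -0.2]
finger_gap: 24.5
finger_force: 30.0
```

Call:
jog_arm(
  series=[
    [0,0,-0.008,0,0,0,1],
    [0,0,-0.012,0,0,0,1],
    [0,0,-0.012,0,0,0,1],
  ],
)

```text
clock: 34.47
eef_pos: [614.6, 286.5, 124.9]
eef_rot: [3.141, -0.002, 1.208]
wrist_force: [2.9, 0.6, -0.0]
finger_gap: 24.1
finger_force: 30.0
```

Call:
jog_arm(
  series=[
    [0.01,0,-0.008,0,0,0,1],
    [0.01,0,-0.008,0,0,0,1],
    [0.01,0,-0.008,0,0,0,1],
  ],
)

```text
clock: 34.72
eef_pos: [615.3, 286.5, 124.3]
eef_rot: [-3.141, -0.001, 1.208]
wrist_force: [-3.8, -1.5, 6.8]
finger_gap: 24.2
finger_force: 30.0
```

Call:
jog_arm(
  series=[
    [0,0,-0.006,0,0,0,1],
    [0,0,-0.006,0,0,0,1],
    [0,0,-0.006,0,0,0,1],
  ],
)

```text
clock: 34.97
eef_pos: [615.3, 286.5, 124.2]
eef_rot: [-3.141, -0.002, 1.208]
wrist_force: [-5.2, -1.7, 11.2]
finger_gap: 24.3
finger_force: 30.0
```

Call:
jog_arm(
  series=[
    [0,0,0.006,0,0,0,0],
    [0,0,0.006,0,0,0,0],
    [0,0,0.006,0,0,0,0],
    [0,0,0.006,0,0,0,0],
    [0,0,0.006,0,0,0,0],
    [0,0,0.006,0,0,0,0],
    [0,0,0.006,0,0,0,0],
  ],
)

```text
clock: 35.55
eef_pos: [615.5, 286.4, 123.6]
eef_rot: [-3.141, -0.001, 1.208]
wrist_force: [0.6, 0.5, 0.2]
finger_gap: 67.7
finger_force: 0.0
```

Call:
jog_arm(
  series=[
    [0,0,0.2,0,0,0,0],
    [0,0,0.6,0,0,0,0],
    [0,0,0.9,0,0,0,0],
    [0,0,0.9,0,0,0,0],
  ],
)

```text
clock: 35.88
eef_pos: [617.4, 287.2, 241.1]
eef_rot: [3.132, -0.01, 1.208]
wrist_force: [0.0, 0.4, 1.1]
finger_gap: 92.5
finger_force: 0.0
```

Call:
jog_arm(
  series=[
    [-1,-1,0,0,0,0,0],
    [-1,-1,0,0,0,0,0],
    [-1,-1,0,0,0,0,0],
    [-1,-1,0,0,0,0,0],
    [-1,-1,0,0,0,0,0],
    [-1,-1,0,0,0,0,0],
  ],
)

```text
clock: 36.38
eef_pos: [494.8, 165.4, 232.5]
eef_rot: [3.14, -0.002, 1.207]
wrist_force: [0.1, 0.6, -0.5]
finger_gap: 94.2
finger_force: 0.0
```

Call:
jog_arm(
  series=[
    [-1,-0.3,0,0,0,0,0],
    [-1,-0.3,0,0,0,0,0],
    [-1,-0.3,0,0,0,0,0],
    [-1,-0.3,0,0,0,0,0],
    [-1,-0.3,0,0,0,0,0],
  ],
)

```text
clock: 36.8
eef_pos: [375.7, 130.9, 232.7]
eef_rot: [3.139, -0.003, 1.209]
wrist_force: [-0.1, 0.1, 1.0]
finger_gap: 94.0
finger_force: 0.0
```

Run:
```python
from circ import *
from plan import *
st=manip.read_state();print(st["eef_pos"],st["wrist_force"])
t=cam("top");s=cam("side");cv2.imwrite("pics/ft.png",t["frame"][:,:,::-1]);cv2.imwrite("pics/fs.png",s["frame"][:,:,::-1])
def fit(c,c0,z,r0,r1,r):
    p=np.array(c0,float)
    for _ in range(4):
        e=[(a,q) for a,q,d in edges(c,p,z,r0,r1,range(0,360,6)) if abs(d)>3];A=np.radians([a for a,_ in e]);Q=p+np.c_[[q*np.cos(x) for (_,q),x in zip(e,A)],[q*np.sin(x) for (_,q),x in zip(e,A)]]
        f=least_squares(lambda v:np.hypot(*(Q-v[:2]).T)-v[2],[*p,r],loss="soft_l1").x;p=f[:2]
    return f.round(1),len(e)
for n,c in(("top",t),("side",s)):
    print(n,"flange z112",fit(c,(615,286.5),112,51,64,58),"knob z137",fit(c,(615,286.5),137,8,17,12.5))
    g=cv2.cvtColor(c["frame"],cv2.COLOR_RGB2GRAY)
g=cv2.cvtColor(s["frame"],cv2.COLOR_RGB2GRAY);
print("side px rim", proj(s,[615,286.5,112]).round(1),proj(s,[615-58,286.5,112]).round(1),proj(s,[615+58,286.5,112]).round(1))
for r in g[124:182:1,262:310:2]:print("".join("%4d"%v for v in r))
```

```text
[375.70965337 130.89692376 232.71540717] [-0.09682757  0.05536484  1.04412695]
top flange z112 (array([613.7, 287.1,  58. ]), 56) knob z137 (array([610.9, 284.6,  13.5]), 60)
side flange z112 (array([618.7, 284.7,  57.5]), 37) knob z137 (array([616.7, 277.8,  12.9]), 53)
side px rim [282.7 143.7] [265.7 145.3] [299.7 142.1]
 104 104 103 104 103 104 102 103 102 102 102 103 104 103 103 104 103 104 102 104 104 105 104 105
 104 105 104 104 103 102 103 103 103 102 102 104 104 103 102 104 104 103 104 103 104 105 104 105
 104 105 105 103 103 103 103 102 102 101 101 103 104 102 103 102 103 104 103 103 103 103 104 106
 104 104 104 104 104 103 101 101 101 101 101 102 103 102 102 101 103 104 103 102 104 103 104 105
 104 103 104 103 102 101 101 103 101 101 100 103 103 103 101 102 102 103 104 104 104 104 104 104
 104 103 103 104 101 102 103 102 102 100 100 103 102 103 101 102 104 104 103 103 103 106 104 104
 104 104 103 102 102 101 102 103 102 102 101 102 103 103 102 101 103 104 104 103 104 104 104 104
 104 104 102 102 102 101 102 102 102 101 102 103 102 101 102 102 102 104 103 103 103 104 104 10
[... 4151 characters left out ...]
9 187 232 239 243 244
 243 237 191 160 154  90  50  45  52  56  57  58  59  60  57  55  60  91 160 215 236 242 243 244
 243 239 220 203 197 133  78  58  51  51  51  53  53  53  56  65  90 139 204 232 240 243 244 244
 243 241 233 227 222 174 110  86  73  60  58  56  61  65  75  98 139 194 228 238 242 243 244 245
 242 241 238 234 230 209 158 139 123  96  89  85  93  99 118 150 194 228 238 241 243 244 244 244
 242 241 240 238 235 230 207 201 183 152 145 144 148 151 173 205 230 240 242 243 243 244 244 244
 241 242 241 240 240 238 233 232 225 209 207 207 208 209 222 235 240 242 243 243 243 244 244 244
 241 241 242 241 242 240 239 239 237 235 236 236 236 237 239 243 243 243 243 243 242 243 244 244
```

Run:
```python
import cv2,numpy as np
for a,b in(("top0","ft"),("side0","fs")):
    A=cv2.imread(f"pics/{a}.png");B=cv2.imread(f"pics/{b}.png")
    d=(cv2.absdiff(cv2.GaussianBlur(A,(3,3),0),cv2.GaussianBlur(B,(3,3),0)).max(2)>22).astype(np.uint8)
    n,_,s,c=cv2.connectedComponentsWithStats(d)
    print(a,[(s[i,:4].tolist(),int(s[i,4])) for i in range(1,n) if s[i,4]>5])
from h import *
from plan import *
g=cv2.imread("pics/ft.png",0);t=cam("top")
for l in([35,32,0],[35,-32,0],[-32,32,23],[-32,-32,23],[-126,0,50]):print(proj(t,scoop([450,-20,0],69.3,0,l)).round(1))
for r in g[246:286,260:328:2]:print("".join("%4d"%v for v in r))
```

```text
top0 [([267, 176, 6, 7], 29), ([258, 178, 7, 6], 28), ([145, 181, 38, 40], 374), ([269, 184, 6, 6], 26), ([259, 187, 6, 6], 28), ([268, 192, 6, 7], 30), ([157, 195, 11, 12], 106), ([261, 194, 6, 6], 28), ([357, 248, 39, 34], 864), ([155, 250, 83, 124], 4920), ([265, 252, 60, 34], 804), ([202, 323, 11, 15], 67), ([191, 337, 4, 3], 9), ([195, 336, 6, 3], 15), ([180, 347, 33, 12], 166), ([177, 361, 107, 59], 3428), ([166, 362, 14, 11], 70), ([178, 363, 14, 5], 23), ([170, 378, 2, 4], 6), ([0, 386, 29, 13], 113), ([0, 394, 54, 26], 925), ([286, 404, 10, 5], 33), ([273, 407, 2, 3], 6), ([276, 408, 5, 6], 20), ([282, 408, 6, 10], 30), ([298, 411, 3, 5], 12), ([168, 414, 2, 6], 12), ([261, 414, 11, 6], 38), ([299, 417, 7, 3], 13)]
side0 [([5, 0, 35, 8], 178), ([0, 0, 238, 227], 21677), ([0, 22, 7, 7], 34), ([121, 65, 11, 5], 34), ([141, 80, 7, 9], 42), ([132, 82, 3, 8], 15), ([134, 95, 3, 6], 10), ([222, 121, 7, 29], 140), ([267, 134, 34, 17], 402), ([275, 153, 8, 2], 12), ([285, 152, 10, 4], 22), ([95, 168, 9, 5], 27), ([105, 171, 9, 5], 34), ([198, 181, 48, 28], 956), ([83, 191, 3, 3], 6)
[... 5180 characters left out ...]
 53  42 205 189
 184 179 180 175 171 175 181 184 184 186 186 201 198 161 196 194 199 197 196 193 197 199 203 207 169 102  77  69  42  55  58  47 204 192
 186 181 179 178 170 169 178 181 180 178 189 195 194 198 195 196 196 195 195 194 196 198 201 201 208 163 103  99  88  46  51  38 201 192
 183 179 177 183 176 168 173 176 178 178 192 195 194 196 194 195 195 197 194 195 195 200 202 200 198 200 164 100 110  85  42  70 198 193
 181 177 179 182 181 173 175 185 189 188 191 195 194 192 193 197 195 198 195 196 193 196 200 201 196 191 196 159  95  94 158 162 192 191
 181 178 179 181 183 178 181 187 192 193 192 192 192 191 189 194 197 198 198 198 196 197 198 198 194 191 190 193 156 156 202 196 189 189
```

The only changes from the first pictures are the chips gone from the tray, the scoop, the lid, and the arm itself. The bottle and loupe have not moved, and nothing is on the bench. The scoop lies flat and empty, so I'm handing in the job.

```bash
python3 -c "
from cell import manip
print(manip.sign_off())"
```

```text
the job is handed in; nothing more can be done
None
```

The job is handed in at about 37 s of the 72 s allowed: all six chips left the tray on the scoop and were tipped into the bowl (at least four needed), the lid is seated knob up, the scoop lies flat, open side up and empty, and the bottle and loupe were not moved.

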